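# Load the missed bottle and shift the labeller into run

### The arm

A 6-joint arm with a two-finger parallel gripper is mounted at the origin on a cart in front of the work surface, level with it; the furniture and walls round the work are solid. World frame = base frame: x ahead of the robot, y to its left, z up, the work surface at z = 0. Lengths are in m, angles in rad, forces in N, time in s.
With the tool pointing down it reaches from about 0.35 to 0.775 m from the base axis. Payload 7.3 kg.
Tool frame: the origin (TCP) lies on the centre line of the jaws, within the pads' length; the fingertips stand 17 mm ahead of it and the grasp point (between the pads) lies 2 mm behind it (robot.tip_extent is the distance from the TCP to the fingertips, in m); z points along the fingers, y is the line along which they close (so a half turn about z gives the same grasp; the last joint's range is limited). The gripper opens to 92 mm and grips with 3 to 60 N. Pads are 19 mm wide; open, the fingers measure 130 mm over their backs; the gripper's body (75 mm by 190 mm) begins 47 mm behind the grasp point.
Start: joints at [-1.38, 0.342, 1.524, -0, 1.275, -0.146], TCP at [0.174, -0.496, 0.244] pointing down, gripper open.
Joint ranges: [-2.53, 2.53], [-0.77, 2.02], [0.04, 2.7], [-1, 4.14], [0.28, 2.66], [-3.11, 3.11]. Speed limits (rad/s): [2.57, 2.57, 3.14, 3.14, 3.14, 3.14].

### API

Orientations are given as [roll, pitch, yaw] about the fixed x, y, z axes, in that order (R = Rz(yaw) Ry(pitch) Rx(roll)).
In Python, from cell import robot gives the robot as it stands.
- The arm moves only by the tool step_arm, never from a script. Its argument "motion" is a list of rows, each a list of 2 entries, a list of its own where there are three numbers: the shift along the tool's x, y, z in units of 60 mm (1.0 is 60 mm), then the turn about the tool's z in rad. In form: [[[x, y, z], spin], ...]. A call has 1 to 10 rows; each row is the pose to reach, as a shift and turn from the pose commanded when the call began, along the tool's axes at that moment; what a row does not reach only later rows make up. A row lasts 1/8 s, in which the tool goes at most 62.5 mm and 10.7 degrees, less where a joint would pass 70% of its speed; a pose out of reach is approached as far as the arm can. A call with a gripper value outside its range is refused whole. "hand" is the closure in counts, from 0 (fully open) to 255 (shut), set as the call begins (left out, the last holds). The fingers move at their own pace and stop on an object; "squeeze" is the grip in N (left out, the last holds). Time passes only in rows, so rows that repeat a pose let the fingers close. It gives the time, the measured TCP pose, the force, the opening and the grip force at its end, in the units of the state.
- robot.observe(): the state, without advancing time (a new reading comes with each control period).
- robot.read_camera(name): name is "scene" or "side" or "wrist"; returns a dict with "pixels" (400x640x3 uint8, red, green, blue), "intrinsics" (3x3 intrinsics, pixels), "xyz" and "rotation" of the camera in the world; the wrist camera has in their place "T_tool_cam" (4x4, takes a point from camera to tool coordinates, whose origin is the TCP and whose axes are the flange's). Camera axes: x right, y up, looking along -z (the intrinsics and any distortion apply to the point x, -y, -z); pixel columns grow to the right and rows downward; lengths in m; the calibration is good to about 2 mm. A picture is of the moment at which its call begins: read the wrist's pose just before it. There is no depth.
- robot.hand_in(): hands the job in; it is judged then, once.
The state is a dict: "time": time; "qpos": joint angles; "qvel": joint speeds; "joint_efforts": joint torques, N m; "tool_pos": TCP position; "tool_rot": TCP orientation; "contact_force": force on the tool from outside, world axes, zero at the start; "torque": the same for the moment, N m; "opening": finger opening in m; "grip_force": force on a finger pad.
Only numpy, scipy, OpenCV 4.12 (cv2) and the standard library are available. Lean on these libraries where they do the work, as an engineer would, in place of code of your own. Each camera call takes 0.05 s, during which the arm holds its last target. There are 200 camera calls.

### The job

One of the three bottles in the blue tray missed its label, and so has no green check dot on its cap: stand that plain bottle upright on the labeller's turntable, centred under the hold-down pad and squarely on the painted oval (a broad face towards the front), and let go of it while the shift lever is still in its right-hand leg. Then work the shift lever through the H gate - into the neutral slot, across to the left-hand leg and fully forward to the green mark - so that the pad comes down on the cap, and let go. Leave the labelled bottles in their places and do not disturb the spray bottle, the steel gauge block or the glue tin left of the labeller.

Things in the scene. Friction and masses are not known exactly. Their poses are not given: they have to be found in the camera images.
- plain_bottle: Beige soap bottle without a printed label and without a dot on its cap, in one of the tray's pockets. Flat oval body 50 mm thick along its x (broad faces at +-x), 87 mm wide along its y, straight up to 142 mm; shoulder 40 x 64 mm to 171 mm; round black cap 37 mm across from 171 to 202 mm. Origin: centre of the underside, z up. About 0.5 kg.
- labelled_a: Soap bottle with a printed label and a green dot on the cap; stays in the tray. Flat oval body 50 mm thick along its x (broad faces at +-x), 87 mm wide along its y, straight up to 142 mm; shoulder 40 x 64 mm to 171 mm; round black cap 37 mm across from 171 to 202 mm. Origin: centre of the underside, z up. About 0.5 kg.
- labelled_b: Second soap bottle with a printed label and a green dot on the cap; stays in the tray. Flat oval body 50 mm thick along its x (broad faces at +-x), 87 mm wide along its y, straight up to 142 mm; shoulder 40 x 64 mm to 171 mm; round black cap 37 mm across from 171 to 202 mm. Origin: centre of the underside, z up. About 0.5 kg.
- bottle_tray: Blue open tray fixed to the table, 178 (x) x 101 (y) x 32 mm high, walls, dividers and floor 4 mm: three pockets 54 (x) x 93 mm (y) at x = -58, 0, +58 mm. The bottles stand broad face to broad face, only 8 mm apart (no room for a finger between the bodies); their caps stand free. Their y lies along the tray's y. Origin: centre of the underside.
- labeller: Green bench labeller fixed to the table, front towards its -x, z up; bed 220 (x) x 380 (y) x 35 mm high, origin: centre of the underside. Turntable on its right (-y) half, gearbox with shift lever on its left half. Right and front of the turntable the bed is clear; a red stop button, 58 mm high, is at x -88, y 0 mm.
- turntable_top (a point): Centre of the turntable's top face (disc of radius 62 mm, 45 mm above the table, does not turn here), labeller x 0, y -95 mm; axes as the labeller's. The bottle's underside is centred here on the painted white oval, the bottle's y along the labeller's y, either way round.
- column_foot (a point): Foot, on the bed, of the steel column (radius 11, foot 19 mm, top 330 mm above the table) 90 mm behind the turntable's centre. It carries the hold-down head: sleeve of radius 20 mm and a 20 mm wide arm running forward to a boss over the turntable's centre, all above 250 mm; nothing overhangs more than 21 mm to the front or sides of that centre.
- reel_top (a point): Centre of the top, 99 mm above the table, of the label reel (radius 34 mm), labeller x 62, y 6 mm. Between it and the bottle's place stand a peel blade (x 47 to 81, y -55 to -49 mm, 143 mm high) and a roller pin (x 90, y -40 mm, 140 mm high).
- hold_pad: Round black rubber hold-down pad, radius 21 mm, over the turntable's centre; origin: centre of its underside. At rest 217 mm above the turntable, so 15 mm above the cap of a bottle there. The lever lowers it, only in the left-hand leg moved forward (about 24 mm at the end); it is sprung and presses the cap with about 2 to 5 N.
- shift_pivot (a point): Pivot of the shift lever (two crossed hinges) in the gearbox, 40 mm above the table; labeller x -10, y 105 mm; axes as the labeller's. The gearbox, 122 (x) x 120 (y) mm, is centred on it; its top, the steel gate plate (6 mm), is 108 mm above the table. A green mark lies by the forward end of the left-hand leg.
- shift_knob (a point): Centre of the black ball knob (diameter 36 mm) on the shift lever's 10 mm shaft. In the labeller's axes it lies at pivot + 150 mm x (sin f, cos f sin a, cos f cos a), with a = shift_across, f = shift_fore.
- shift_across (a joint): Sideways lean of the shift lever, rad: + to the labeller's +y (left), - to the right. Leg centres at +0.298 (left) and -0.298 (right), with play of about 0.04. It starts in the right-hand leg.
- shift_fore (a joint): Fore-and-aft lean of the lever, rad: + forward (labeller's +x), 0 neutral; the legs end near +-0.38. Gate: two legs joined by a neutral slot across their middles (an H), slots 15 mm wide, so it crosses only within about 0.04 of 0. It stays where left, needs 1 to 3 N at the knob, up to 6 N in the left leg. It starts anywhere along the right-hand leg.
- spray: White and blue spray bottle, 62 x 85 x 206 mm, standing behind the gap between tray and labeller; origin: centre of the underside. Not to be disturbed.
- gauge_block: Steel setting gauge, 30 (x) x 60 (y) x 42 mm, by the table's front edge before the tray; origin: centre of the underside. Not to be disturbed.
- glue_can: Yellow and red glue tin, diameter 69 mm, 76 mm high, left of the labeller; origin: centre of the underside. Not to be disturbed.

How it is judged:
By the outcome, as a careful person would: the job done as asked, in the order asked, and still so for the second after the job is handed in, with the robot touching nothing.
It also fails if it takes over 61 s, if anything falls off the work surface, if the arm or the gripper's body presses on something with over 40 N, if the wrist force passes 120 N, or if a joint passes its speed limit or range.

## Working session

There is one attempt and no reset: what is moved stays moved. The work goes in short steps, Python scripts to look and compute and a tool call to move; the robot and the scene stay as the last step left them, time stands still between calls to the robot, and variables do not carry over. Pictures are saved under pics/ and viewed, at most 10 in all, crops included, and the job is handed in when it is done.

Besides the shell and the picture viewer there is one more tool, called after "Emit:" as a command line: name --argument value ..., lists and objects as JSON in quotes. step_arm: Moves the arm, as the interface text tells. Its arguments: {"type":"object","properties":{"motion":{"type":"array"},"hand":{"type":"number"},"squeeze":{"type":"number"}},"required":["motion"]}

```bash
mkdir -p pics; ls
cat > h.py <<'E'
from cell import robot
import numpy as np, cv2
def snap(n,f):
    s=robot.observe(); c=robot.read_camera(n)
    cv2.imwrite('pics/'+f+'.png',cv2.cvtColor(np.array(c['pixels']),cv2.COLOR_RGB2BGR)); return s,c
E
python3 - <<'E'
from h import *
import pickle
d={}
for n in('scene','side','wrist'):
    s,c=snap(n,n); d[n]=(s,c); print(n,{k:(np.round(v,4).tolist() if k!='pixels' else 0) for k,v in c.items()})
pickle.dump(d,open('d0.pkl','wb'))
print(s)
E
```

```text
pics
scene {'pixels': 0, 'intrinsics': [[375.1458, 0.0, 315.4054], [0.0, 375.1458, 195.3745], [0.0, 0.0, 1.0]], 'xyz': [0.0603, 0.8228, 1.1146], 'rotation': [0.7637, -0.0115, -2.5668]}
side {'pixels': 0, 'intrinsics': [[446.6083, 0.0, 322.3839], [0.0, 446.6083, 196.2105], [0.0, 0.0, 1.0]], 'xyz': [0.2142, -1.1304, 1.0757], 'rotation': [0.9317, 0.009, -0.2656]}
wrist {'pixels': 0, 'intrinsics': [[340.6771, 0.0, 322.4519], [0.0, 340.6771, 197.3369], [0.0, 0.0, 1.0]], 'T_tool_cam': [[0.0004, 0.9589, 0.2837, 0.0761], [1.0, -0.0001, -0.0012, -0.0015], [-0.0012, 0.2837, -0.9589, -0.1398], [0.0, 0.0, 0.0, 1.0]]}
{'time': 0.1, 'qpos': array([-1.37998680e+00,  3.42661244e-01,  1.52495803e+00, -1.81522221e-05,
        1.27537830e+00, -1.46036597e-01]), 'qvel': array([ 0.00081636, -0.00074496, -0.00266656, -0.00191039,  0.00142278,
       -0.00144611]), 'joint_efforts': array([ 1.65262820e-03, -4.32003307e+01, -2.44695371e+01,  7.18154199e-02,
        5.26594778e-02, -4.29363229e-05]), 'tool_pos': array([ 0.17344949, -0.49514847,  0.24309743]), 'tool_rot': array([-3.14020016e+00, -1.87267719e-04,  3.36851293e-01]), 'contact_force': array([ 0.63741268, -0.47823998,  0.18503602]), 'torque': array([ 0.01199808,  0.02570006, -0.02649723]), 'grip_force': 0.0, 'opening': 0.09191549157575692}
```

View pics/scene.png

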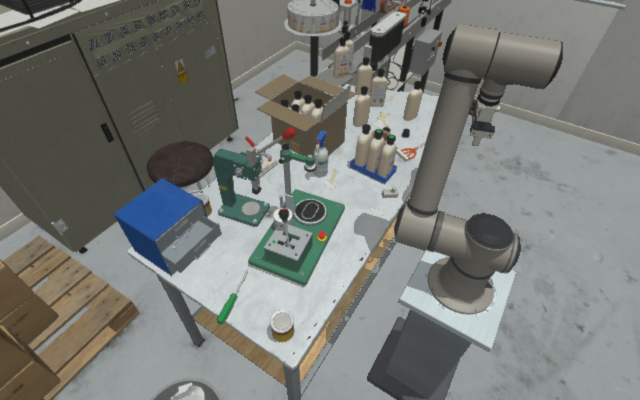

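View pics/side.png

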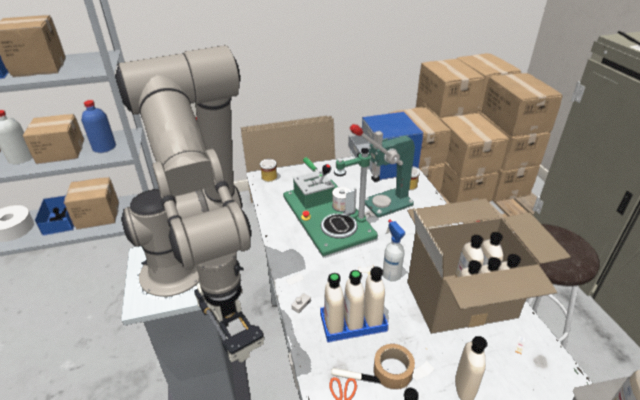

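Run:
```python
import cv2,numpy as np
s=cv2.imread('pics/side.png');w=cv2.imread('pics/scene.png')
z=lambda im,x,y,wd,h,k:cv2.resize(im[y:y+h,x:x+wd],None,fx=k,fy=k,interpolation=cv2.INTER_CUBIC)
# four panels 400x300
p=[z(s,310,260,80,60,5),z(s,280,150,100,75,4) ,z(w,345,120,80,60,5),z(w,245,190,100,75,4)]
p2=np.vstack([np.hstack(p[:2]),np.hstack(p[2:])])
cv2.imwrite('pics/c1.png',p2)
```

```text
(no output)
```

View pics/c1.png

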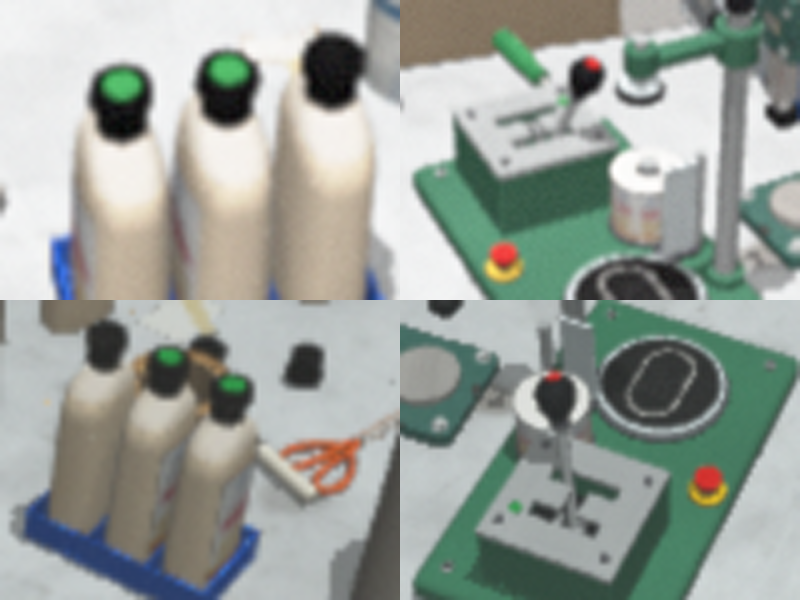

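```bash
cat >> h.py <<'E'
from scipy.spatial.transform import Rotation as Ro
def pose(c,s=None):
    if 'xyz' in c: return np.array(c['xyz']),Ro.from_euler('xyz',c['rotation']).as_matrix()
    T=np.array(c['T_tool_cam']);R=Ro.from_euler('xyz',s['tool_rot']).as_matrix()
    return np.array(s['tool_pos'])+R@T[:3,3],R@T[:3,:3]
def ray(c,p,s=None):
    o,R=pose(c,s);K=np.array(c['intrinsics']);u=np.linalg.solve(K,[p[0],p[1],1.]);d=R@np.array([u[0],-u[1],-u[2]])
    return o,d
def onz(c,p,z,s=None):
    o,d=ray(c,p,s); return o+d*(z-o[2])/d[2]
def proj(c,P,s=None):
    o,R=pose(c,s);q=R.T@(np.array(P)-o);u=np.array(c['intrinsics'])@[q[0],-q[1],-q[2]];return u[:2]/u[2]
def tri(r1,r2):
    A=np.c_[r1[1],-r2[1]];t=np.linalg.lstsq(A,r2[0]-r1[0],rcond=None)[0]
    a=r1[0]+t[0]*r1[1];b=r2[0]+t[1]*r2[1];return (a+b)/2,np.linalg.norm(a-b)
E
python3 - <<'E'
from h import *
import pickle
d=pickle.load(open('d0.pkl','rb'));S=d['side'][1];W=d['scene'][1]
for n,ps,pw,z in [('A',(334.6,277),(391.8,136.8),.202),('B',(355.6,274.4),(379,131.2),.202),('P',(376.8,270.8),(366.4,126.2),.202),('turn',(339,225),(310.5,211.3),.045),('but',(305.8,213),(322,234.5),.058),('knob',(326.8,169.3),(284,214),.183)]:
    p,e=tri(ray(S,ps),ray(W,pw)); print(n,np.round(p,3),round(e,4),np.round(onz(S,ps,z)[:2],3),np.round(onz(W,pw,z)[:2],3))
for n,p,z in [('gauge',(301,301),.042),('spray',(395,255),.1)]: print(n,onz(S,p,z).round(3))
E
```

```text
A [ 0.449 -0.351  0.206] 0.004 [ 0.452 -0.347] [ 0.449 -0.355]
B [ 0.507 -0.356  0.205] 0.0015 [ 0.509 -0.353] [ 0.508 -0.36 ]
P [ 0.565 -0.359  0.204] 0.0018 [ 0.567 -0.356] [ 0.566 -0.362]
turn [0.581 0.033 0.04 ] 0.0034 [0.581 0.029] [0.577 0.037]
but [0.479 0.113 0.056] 0.0033 [0.48  0.111] [0.476 0.115]
knob [0.581 0.192 0.178] 0.0032 [0.58  0.185] [0.576 0.196]
gauge [ 0.374 -0.269  0.042]
spray [ 0.687 -0.218  0.1  ]
```

Run:
```python
import cv2,numpy as np
s=cv2.imread('pics/side.png');w=cv2.imread('pics/scene.png');h=cv2.imread('pics/wrist.png')
z=lambda im,x,y,wd,h,k:cv2.resize(im[y:y+h,x:x+wd],None,fx=k,fy=k,interpolation=cv2.INTER_CUBIC)
p=[z(s,180,250,100,107,4)[:428],z(w,450,75,67,71,6)[:426,:400],]
p=[cv2.resize(p[0],(400,300)) if 0 else p[0][:428],cv2.resize(p[1],(400,428))]
cv2.imwrite('pics/c2.png',np.vstack([np.hstack(p),np.hstack([cv2.resize(h,(272,170)),np.zeros((170,528,3),np.uint8)])]))
```

```text
(no output)
```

View pics/c2.png

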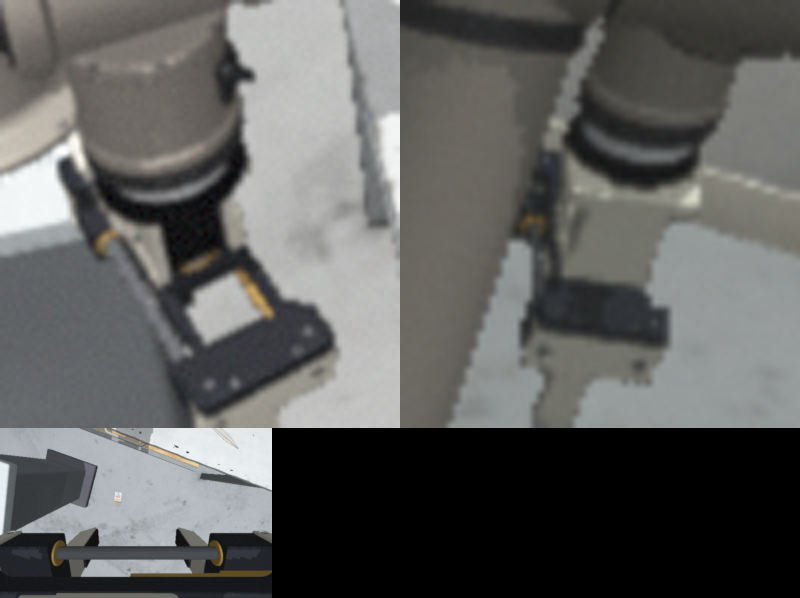

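```bash
cat >> h.py <<'E'
def to(x,y,z,yaw,cur=None):
    "rows' numbers from commanded/current pose"
    if cur is None:
        s=robot.observe();cur=[*s['tool_pos'],s['tool_rot'][2]]
    d=np.array([x,y,z])-cur[:3];c,s_=np.cos(cur[3]),np.sin(cur[3])
    sh=np.array([d[0]*c+d[1]*s_,d[0]*s_-d[1]*c,-d[2]])/.06
    w=-(yaw-cur[3]);w=(w+np.pi)%(2*np.pi)-np.pi
    print('shift',sh.round(3),'spin',round(w,3),'rows',np.linalg.norm(d)/.0625,abs(w)/.187)
E
python3 -c "
from h import *
to(.174,-.496,.30,.337); to(.56,-.357,.30,-.07)"
```

```text
shift [ 0.004  0.015 -0.947] spin -0.0 rows 0.9088746605071304 0.0011144364159959533
shift [ 6.841 -0.045 -0.947] spin 0.407 rows 6.630413486192083 2.1753561518192983
```

Emit:
step_arm --motion '[[[0,0,-0.95],0],[[6.84,-0.05,-0.95],0.407],[[6.84,-0.05,-0.95],0.407],[[6.84,-0.05,-0.95],0.407],[[6.84,-0.05,-0.95],0.407],[[6.84,-0.05,-0.95],0.407],[[6.84,-0.05,-0.95],0.407],[[6.84,-0.05,-0.95],0.407],[[6.84,-0.05,-0.95],0.407],[[6.84,-0.05,-0.95],0.407]]' --hand 90

```text
time: 1.4
tool_pos: [0.5595, -0.3571, 0.3001]
tool_rot: [-3.141, 0.001, -0.07]
contact_force: [0.2, -0.6, -1.1]
opening: 0.0595
grip_force: 0.0
```

Run:
```python
from h import *
import pickle
s,c=snap('wrist','w1'); pickle.dump((s,c),open('w1.pkl','wb')); print(s['time'],s['tool_pos'],s['tool_rot'],s['opening'])
for p in [(.566,-.359),(.507,-.356),(.449,-.353)]: print(proj(c,[*p,.202],s))
```

```text
1.4 [ 0.55954237 -0.35706128  0.30008968] [-3.14135180e+00  1.30986290e-03 -6.99111599e-02] 0.05952371855853375
[325.80410116 195.47205058]
[327.01383865 268.54497742]
[328.00053835 331.86574011]
```

View pics/w1.png

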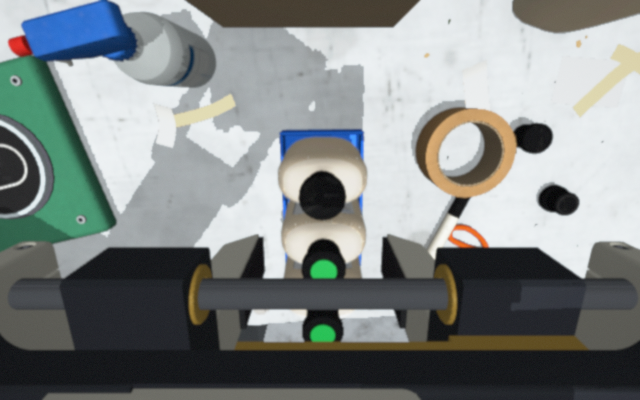

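Run:
```python
from h import *
import pickle
s,c=pickle.load(open('w1.pkl','rb'))
P=onz(c,(322,195),.206,s);print(P, onz(c,(323,269),.206,s),onz(c,(322,334),.206,s))
to(P[0],P[1],.197,-.07)
```

```text
[ 0.56770329 -0.35634689  0.206     ] [ 0.50898518 -0.35300261  0.206     ] [ 0.4504306  -0.34813915  0.206     ]
shift [ 0.142 -0.029  1.725] spin -0.001 rows 1.6616776034696032 0.004917787505071259
```

Emit:
step_arm --motion '[[[0.14,-0.03,0.5],0],[[0.14,-0.03,1.3],0],[[0.14,-0.03,1.7],0],[[0.14,-0.03,1.7],0]]'

```text
time: 1.95
tool_pos: [0.5664, -0.3562, 0.1971]
tool_rot: [-3.139, 0.004, -0.072]
contact_force: [-0.2, 0.5, 1.0]
opening: 0.0597
grip_force: 0.0
```

Emit:
step_arm --motion '[[[0,0,0],0],[[0,0,0],0],[[0,0,0],0],[[0,0,0],0],[[0,0,-0.5],0],[[0,0,-1.1],0],[[0,0,-1.1],0]]' --hand 255 --squeeze 25

```text
time: 2.82
tool_pos: [0.5693, -0.3562, 0.2666]
tool_rot: [3.139, -0.004, -0.07]
contact_force: [1.9, 0.6, -6.0]
opening: 0.0364
grip_force: 25.0
```

Run:
```python
from h import *
s,c=snap('wrist','w2');s2,c2=snap('side','s2');print(s['tool_pos'],s['tool_rot'][2],s['opening'])
a=cv2.imread('pics/w2.png');b=cv2.imread('pics/s2.png')[180:380,250:450]
cv2.imwrite('pics/c3.png',np.hstack([cv2.resize(a,(480,300)),cv2.resize(b,(300,300))]))
to(.54,-.175,s['tool_pos'][2],.15)
```

```text
[ 0.56927742 -0.3561981   0.2666304 ] -0.06991494378259366 0.03642982874991326
shift [-0.673 -2.965 -0.068] spin -0.22 rows 2.919235467205134 1.1768674963305696
```

View pics/c3.png

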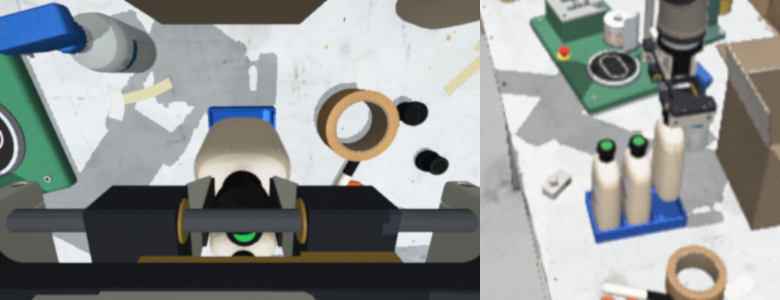

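Emit:
step_arm --motion '[[[-0.67,-2.95,0],-0.22],[[-0.67,-2.95,0],-0.22],[[-0.67,-2.95,0],-0.22],[[-0.67,-2.95,0],-0.22],[[-0.67,-2.95,0.6],-0.22],[[-0.67,-2.95,1.0],-0.22],[[-0.67,-2.95,1.15],-0.22],[[-0.67,-2.95,1.15],-0.22]]'

```text
time: 3.92
tool_pos: [0.541, -0.1757, 0.1971]
tool_rot: [-3.14, -0.002, 0.15]
contact_force: [-2.3, 5.2, 13.2]
opening: 0.0364
grip_force: 25.1
```

Emit:
step_arm --motion '[[[0,0,-0.03],0],[[0,0,-0.03],0],[[0,0,-0.03],0],[[0,0,-0.03],0.17],[[0,0.05,-0.03],0.35],[[0,0.1,-0.03],0.53],[[0,0.117,-0.03],0.71],[[0,0.117,-0.03],0.89],[[0,0.117,-0.03],1.07],[[0,0.117,-0.03],1.25]]' --hand 100

```text
time: 5.18
tool_pos: [0.5418, -0.1837, 0.1972]
tool_rot: [3.141, -0.0, -1.106]
contact_force: [0.4, -0.7, -0.3]
opening: 0.0559
grip_force: 0.0
```

Emit:
step_arm --motion '[[[0,0,0],0.17],[[0,0,0],0.32],[[0,0,0],0.32],[[0,0,0],0.32]]'

```text
time: 5.68
tool_pos: [0.5417, -0.1836, 0.1974]
tool_rot: [3.142, -0.0, -1.417]
contact_force: [0.1, -0.6, 0.8]
opening: 0.0556
grip_force: 0.0
```

Run:
```python
from h import *
s,c=snap('wrist','w3');s2,c2=snap('side','s3');print(s['tool_pos'],s['tool_rot'],s['opening'],s['qpos'],s['contact_force'])
import pickle; pickle.dump((s,c,c2),open('w3.pkl','wb'))
a=cv2.imread('pics/w3.png');b=cv2.imread('pics/s3.png')[130:280,260:410]
cv2.imwrite('pics/c4.png',np.hstack([cv2.resize(a,(480,300)),cv2.resize(b,(300,300))]))
```

```text
[ 0.54174341 -0.18355657  0.19738289] [ 3.14151474e+00 -1.17697463e-04 -1.41743672e+00] 0.05558001264852047 [-4.60578378e-01  4.66423855e-01  1.46237411e+00 -1.50639494e-04
  1.21279058e+00  2.52770746e+00] [ 0.06403085 -0.58315819  0.76046776]
```

View pics/c4.png

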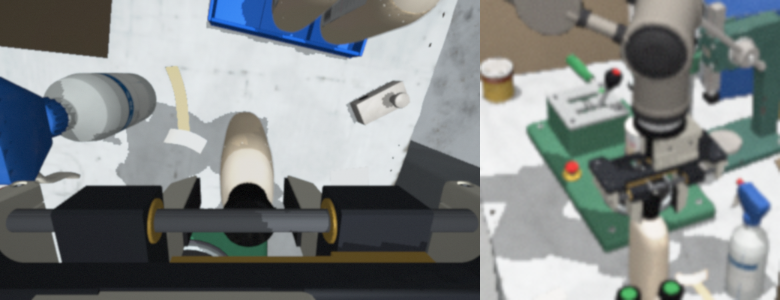

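Run:
```python
from h import *
import pickle
s,c=pickle.load(open('w1.pkl','rb'))
a=onz(c,(81,220),.035,s);b=onz(c,(14,80),.035,s);print(a,b,np.arctan2(*(b-a)[1::-1]),np.linalg.norm(b-a))
a=onz(c,(115,230),.035,s);b=onz(c,(47,57),.035,s);print(a,b,np.arctan2(*(b-a)[1::-1]),np.linalg.norm(b-a))
d=pickle.load(open('d0.pkl','rb'));S=d['side'][1];W=d['scene'][1]
# fit disc rim automatically: dark/white ring in scene & side
for n,C in(('side',S),('scene',W)):
    im=cv2.imread('pics/%s.png'%n)
    ctr=proj(C,[.579,.033,.045]);x,y=ctr.astype(int)
    r=cv2.resize(im[y-28:y+28,x-32:x+32],None,fx=6,fy=6,interpolation=cv2.INTER_CUBIC)
    cv2.imwrite('pics/d_%s.png'%n,r);print(n,ctr,x,y)
a=cv2.imread('pics/d_side.png');b=cv2.imread('pics/d_scene.png');cv2.imwrite('pics/c5.png',np.hstack([a,b]))
```

```text
[ 0.50684464 -0.04697567  0.035     ] [ 0.6766591 -0.0172084  0.035    ] 0.17352984809074948 0.1724037095749927
[ 0.49047896 -0.08649246  0.035     ] [ 0.69766441 -0.06131501  0.035     ] 0.12092837977692658 0.20870964122533872
side [338.0745566  224.32706779] 338 224
scene [310.58489232 210.41253048] 310 210
```

View pics/c5.png

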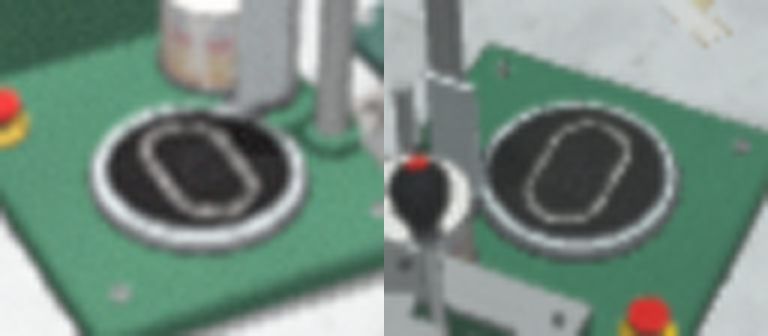

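Run:
```python
from h import *
import pickle
d=pickle.load(open('d0.pkl','rb'));S=d['side'][1];W=d['scene'][1]
f=lambda x,y:(306+x/6-.4,196+y/6-.4); g=lambda x,y:(278+(x-384)/6-.4,182+y/6-.4)
a=onz(S,f(200,167.5),.045);b=onz(W,g(578.5,171),.045);print(a,b,(a+b)/2, tri(ray(S,f(200,167.5)),ray(W,g(578.5,171))))
a=onz(S,f(168,127),.045);b=onz(S,f(230,208),.045);print('axis',np.arctan2(*(a-b)[1::-1])-np.pi/2)
a=onz(W,g(600,124),.045);b=onz(W,g(553,218),.045);print('axis',np.arctan2(*(b-a)[1::-1])-np.pi/2)
s=robot.observe();print(s['tool_pos'])
t=np.array([.579,.033]);X=np.array([np.cos(.15),np.sin(.15)]);Y=np.array([-X[1],X[0]])
for y in(-.060,-.085):
  p=t+y*Y;print(p);to(*p,.2,-1.42)
```

```text
[0.58324742 0.03644822 0.045     ] [0.58167529 0.03287083 0.045     ] [0.58246135 0.03465952 0.045     ] (array([0.5817277 , 0.03399733, 0.04678623]), np.float64(0.0016643724481429766))
axis 0.167340471456511
axis 0.2267873057878187
[ 0.54173415 -0.1834951   0.19746262]
[ 0.58796629 -0.02632626]
shift [-2.472 -1.159 -0.042] spin 0.002 rows 2.621554564273984 0.008358392297255634
[ 0.59170224 -0.05104554]
shift [-2.056 -1.158 -0.042] spin 0.002 rows 2.265349936793904 0.008358392297255634
```

Emit:
step_arm --motion '[[[0,0,0],0],[[0,0,0],0],[[0,0,0],0],[[0,0,0],0],[[0,0,-0.6],0],[[0,0,-1.0],0],[[0,0,-1.0],0]]' --hand 255 --squeeze 25

```text
time: 6.65
tool_pos: [0.5424, -0.1836, 0.2583]
tool_rot: [-3.139, -0.002, -1.42]
contact_force: [0.2, -0.8, -6.9]
opening: 0.0346
grip_force: 24.6
```

Run:
```python
from h import *
t=np.array([.582,.034]);X=np.array([np.cos(.15),np.sin(.15)]);Y=np.array([-X[1],X[0]])
for y,z in((-.085,.265),(-.080,.247),(-.061,.247)):
  p=t+y*Y-.006*X;print(p);to(*p,z,-1.42)
```

```text
[ 0.58876961 -0.05094217]
shift [-2.07  -1.096 -0.111] spin -0.0 rows 2.2512780404179504 0.000760212241539976
[ 0.58802242 -0.04599832]
shift [-2.154 -1.096  0.189] spin -0.0 rows 2.3268885711995284 0.000760212241539976
[ 0.5851831  -0.02721166]
shift [-2.47  -1.096  0.189] spin -0.0 rows 2.6008281698650997 0.000760212241539976
```

Emit:
step_arm --motion '[[[-0.7,-1.1,-0.1],0],[[-1.4,-1.1,-0.1],0],[[-2.07,-1.1,-0.1],0],[[-2.07,-1.1,-0.1],0],[[-2.25,-1.1,0.1],0],[[-2.35,-1.1,0.15],0],[[-2.42,-1.1,0.17],0],[[-2.47,-1.1,0.17],0],[[-2.47,-1.1,0.17],0]]'

```text
time: 7.78
tool_pos: [0.5849, -0.0271, 0.2476]
tool_rot: [-3.141, -0.0, -1.42]
contact_force: [-0.3, -0.5, -0.2]
opening: 0.0007
grip_force: 0.4
```

Run:
```python
from h import *
s,c=snap('scene','s4');s2,c2=snap('side','s5');print(s['tool_pos'],s['contact_force'])
a=cv2.imread('pics/s4.png')[130:250,240:370];b=cv2.imread('pics/s5.png')[120:260,270:420]
cv2.imwrite('pics/c6.png',np.hstack([cv2.resize(a,(400,370),interpolation=2),cv2.resize(b,(396,370),interpolation=2)]))
```

```text
[ 0.58487387 -0.02707825  0.24762309] [-0.34376597 -0.51710714 -0.22569846]
```

View pics/c6.png

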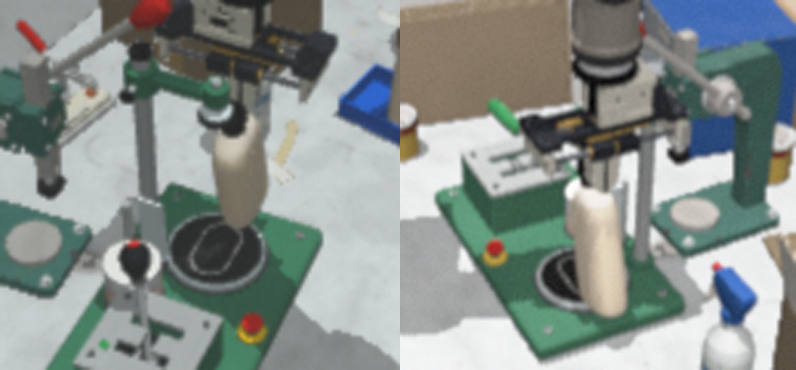

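```bash
cat > fit.py <<'E'
from h import *
from scipy.optimize import minimize
def stad(a,b,z,n=24):
    r=a; t=np.linspace(0,2*np.pi,n,endpoint=False); p=np.c_[r*np.cos(t),r*np.sin(t)]; p[:,1]+=np.sign(np.sin(t))*(b-r); return np.c_[p,np.full(n,z)]
M=np.vstack([stad(.024,.0425,0),stad(.025,.0435,.01),stad(.025,.0435,.13),stad(.020,.032,.160),stad(.0175,.02,.171)])
def mask(c,roi):
    im=cv2.cvtColor(np.array(c['pixels']),cv2.COLOR_RGB2HSV);x0,y0,x1,y1=roi
    m=cv2.inRange(im,(5,25,110),(28,110,255));z=np.zeros_like(m);z[y0:y1,x0:x1]=m[y0:y1,x0:x1]
    n,l,st,_=cv2.connectedComponentsWithStats(z);k=1+np.argmax(st[1:,4]);return (l==k).astype(np.uint8)
def sil(c,v):
    P=M@Ro.from_euler('xyz',[v[3],v[4],v[5]]).as_matrix().T+v[:3]
    p=np.array([proj(c,q) for q in P]);k=np.zeros((400*4,640*4),np.uint8)
    h=cv2.convexHull(((p+.5)*4).astype(np.float32)).astype(np.int32);cv2.fillConvexPoly(k,h,1)
    return cv2.resize(k.astype(np.float32),(640,400),interpolation=cv2.INTER_AREA)
def cost(v,cs,ms): return sum(np.abs(sil(c,v)-m).sum() for c,m in zip(cs,ms))+20*np.abs(np.minimum(0,v[2]-.033)).sum()*1e3
def fit(cs,ms,v0,st=(.01,.01,.005,.1,.1,.1)):
    best=None
    for k in range(2):
        X=[np.array(v0)]+[np.array(v0)+np.eye(6)[i]*st[i] for i in range(6)]
        r=minimize(cost,v0,args=(cs,ms),method='Nelder-Mead',options=dict(initial_simplex=X,maxiter=250,xatol=1e-4,fatol=.5));v0=r.x
    return r.x,r.fun
E
python3 - <<'E'
from fit import *
import pickle
_,a=snap('scene','s6');_,b=snap('side','s7')
pickle.dump((a,b),open('k1.pkl','wb'))
o=[cv2.imread('pics/%s.png'%n) for n in('s4','s6','s5','s7')]
R1=(300,155,345,225);R2=(325,180,370,250)
old=[dict(a,pixels=cv2.cvtColor(o[0],4)),dict(b,pixels=cv2.cvtColor(o[2],4))]
for cs in(old,[a,b]):
    ms=[mask(cs[0],R1),mask(cs[1],R2)]
    for m in ms: y,x=np.nonzero(m);print(m.sum(),x.min(),x.max(),y.min(),y.max(),x.mean().round(2),y.mean().round(2))
v,f=fit([a,b],ms,[.587,-.02,.045,0,0,.15]);print(v.round(4),f)
s=robot.observe();print(s['time'],s['tool_pos'],s['contact_force'])
vis=[]
for c,m in zip([a,b],ms):
    im=cv2.cvtColor(np.array(c['pixels']),4);k=(sil(c,v)>.5).astype(np.uint8);print((k&m).sum(),k.sum())
E
```

```text
415 309 326 168 203 317.77 186.22
730 333 355 194 239 344.86 216.98
417 309 326 168 203 317.79 186.21
731 333 355 194 239 344.89 216.96
[ 0.5936 -0.0219  0.0486 -0.0457 -0.1037  0.0931] 396.25
7.975 [ 0.58486486 -0.02719969  0.24749753] [-0.63415992 -0.4333889   0.3927968 ]
403 631
715 841
```

Run:
```python
from fit import *
import pickle
a,b=pickle.load(open('k1.pkl','rb'))
hm=[]
for c,R in((a,(300,155,345,225)),(b,(325,180,370,250))):
    im=np.array(c['pixels']);x0,y0,x1,y1=R
    hs=cv2.cvtColor(im,cv2.COLOR_RGB2HSV)
    m=mask(c,R)
    print('rows');
    for y in range(y0,y1,3):
        print(y,''.join('#' if m[y,x] else ('k' if hs[y,x,2]<70 else ('g' if 60<hs[y,x,0]<95 and hs[y,x,1]>70 else ('w' if hs[y,x,2]>180 else '.'))) for x in range(x0,x1)))
```

```text
rows
155 g................kkkkkkk................kkk..
158 ggggggggg...ggg..............wwww..........ww
161 ....gggggggggg...............wwwwwwww....wwww
164 wwwww...gggg....kkk.........wwwwwwwwwwwwwwwww
167 wwww........ww..kkkk........wwwwwwwwwwwwwwwww
170 wwww...kkkkkkkkkkkk.www#....wwwwwwwwwwwwwwwww
173 wwwwww.....#..kkk..######...wwwwwwwwwwwwwwwww
176 wwwww.....####w##########.wwwwwwwwwwwwwwwwwww
179 wwwwwww..#####w#w#########.wwwwwwwwwwwwwwwwww
182 wwwwwwwww#################.wwwwwwwwwwwwwwwwww
185 wwwwwwwww.################.wwwwwwwwwwwwwwwwww
188 wwwwwwwww.#################.wwwwwwwwwwwwwwwww
191 ....wwwwww.###############.wwwwwwwwwwwwwwwwww
194 ggggggggggg.#############.wwwwwwwwwwwwwwwwwww
197 ggggggggggg..###########.wwwwwwwwwwwwwwwwwwww
200 g.....kkkkkk..########..gggggg...wwwwwwwwwwww
203 kkkkkkkk..kkkk..##......ggggggggggggggg...www
206 kkkkkkkkkkkkkkkkkk.kkkk...gggggggggg...ggggg.
209 kkk..kkkkkkkkkkkk.kkkkkk...ggggggggggggggggg.
212 k..kkkkkkkkkkkk..kkkkkkk....gggggggggggggg..w
215 k...kkkkkkkkk..kkkkkkkk....gggggggggggggg.www
218 kkkk........kkkkkkkk......ggggggggggggg..
[... 609 characters left out ...]

210 gggggggggg.##################..g........wwwww
213 ggggggg....##################.ggg.......w....
216 ......kkkk.##################..gg............
219 .kkkk..kkkk.##################.ggggggggg.....
222 kkkkk..kkkk.##################..gggggggggg...
225 kkkkkkk..kkk.#################...gggggggggggg
228 .kkkkkkkk..k.##################..gggggggggggg
231 ....kkkkkkkk..#################.gggggggggg...
234 ...............################.ggggggggggggg
237 gggggg............############.gggggggggggggg
240 ggggggggggggggggggggg.......gggggggggggggggg.
243 ..gggggggggggggggggggggggggggggggg.........ww
246 ..ggggggggggggggggggggggg..........wwwwwwwwww
249 gggggggggggggggg................wwwwwwwwwwwww
```

Run:
```python
from fit import *
import pickle
a,b=pickle.load(open('k1.pkl','rb'))
ms=[]
for c,R in((a,(300,155,345,225)),(b,(325,180,370,250))):
    m=mask(c,R);m=cv2.morphologyEx(m,cv2.MORPH_CLOSE,np.ones((7,7)));
    if R[0]==325:
        m[192:201,336:350]=1
    ms.append(cv2.dilate(m,np.ones((2,2))) if 0 else m);y,x=np.nonzero(m);print(m.sum(),x.min(),x.max(),y.min(),y.max())
for v in([.59,-.02,.045,0,0,.15],):
    for c in(a,b):
        k=sil(c,v)>.5;y,x=np.nonzero(k);print('up',k.sum(),x.min(),x.max(),y.min(),y.max())
R=[]
for rx in(-.3,0,.3):
  for ry in(-.3,0,.3):
    v,f=fit([a,b],ms,[.59,-.02,.05,rx,ry,.15]);R.append((f,v))
for f,v in sorted(R,key=lambda t:t[0])[:4]:
    A=Ro.from_euler('xyz',v[3:]).as_matrix();print(round(f),v.round(3),'axis',A[:,2].round(3),'cap',(v[:3]+A[:,2]*.202).round(3),[ (np.nonzero(sil(c,v)>.5)[i].min(),np.nonzero(sil(c,v)>.5)[i].max()) for c in(a,b) for i in(1,0)])
```

```text
431 309 326 168 203
814 333 355 192 239
up 660 308 324 165 208
up 887 337 356 191 241
287 [ 0.592 -0.038  0.058 -0.252 -0.082  0.106] axis [-0.105  0.24   0.965] cap [0.571 0.01  0.253] [(np.int64(308), np.int64(326)), (np.int64(167), np.int64(204)), (np.int64(333), np.int64(356)), (np.int64(187), np.int64(239))]
290 [ 0.594 -0.042  0.055 -0.276 -0.082  0.127] axis [-0.112  0.26   0.959] cap [0.571 0.01  0.248] [(np.int64(308), np.int64(326)), (np.int64(167), np.int64(204)), (np.int64(333), np.int64(357)), (np.int64(188), np.int64(240))]
292 [ 0.593 -0.032  0.052 -0.176 -0.091  0.094] axis [-0.106  0.166  0.98 ] cap [0.572 0.001 0.25 ] [(np.int64(308), np.int64(326)), (np.int64(167), np.int64(206)), (np.int64(334), np.int64(356)), (np.int64(188), np.int64(240))]
297 [ 0.594 -0.03   0.05  -0.175 -0.078  0.183] axis [-0.107  0.158  0.982] cap [0.572 0.002 0.248] [(np.int64(309), np.int64(325)), (np.int64(167), np.int64(206)), (np.int64(333), np.int64(357)), (np.int64(189), np.int64(240))]
```

```bash
cat >> fit.py <<'E'
import pickle
D0=pickle.load(open('d0.pkl','rb'))
def dmask(c,n,roi):
    A=np.array(c['pixels']).astype(int);B=np.array(D0[n][1]['pixels']).astype(int);x0,y0,x1,y1=roi
    hs=cv2.cvtColor(A.astype(np.uint8),cv2.COLOR_RGB2HSV)
    m=((np.abs(A-B).sum(2)>45)&(A[...,0]>A[...,2]+6)&(hs[...,2]>85)).astype(np.uint8)
    z=np.zeros_like(m);z[y0:y1,x0:x1]=m[y0:y1,x0:x1];z=cv2.morphologyEx(z,cv2.MORPH_CLOSE,np.ones((5,5)))
    n,l,st,_=cv2.connectedComponentsWithStats(z);return (l==1+np.argmax(st[1:,4])).astype(np.uint8)
def v6(u):  # x,y,rx,ry,yaw with base lowest point at .045
    R=Ro.from_euler('xyz',u[2:5]).as_matrix();b=stad(.025,.0435,0)@R.T;return np.r_[u[0],u[1],.045-b[:,2].min(),u[2:5]]
def fit5(cs,ms,u0,tops):
    def cst(u):
        v=v6(u);e=0
        for c,m,t in zip(cs,ms,tops):
            d=np.abs(sil(c,v)-m);e+=d[t:].sum()
        return e+200*(u[4]-.15)**2
    st=(.01,.01,.1,.1,.1)
    for k in range(2):
        X=[np.array(u0)]+[np.array(u0)+np.eye(5)[i]*st[i] for i in range(5)]
        r=minimize(cst,u0,method='Nelder-Mead',options=dict(initial_simplex=X,maxiter=220,xatol=1e-4,fatol=.3));u0=r.x
    return r.x,r.fun
E
python3 - <<'E'
from fit import *
a,b=pickle.load(open('k1.pkl','rb'))
R1=(300,165,345,225);R2=(325,185,370,250)
ms=[dmask(a,'scene',R1),dmask(b,'side',R2)]
for m,(x0,y0,x1,y1) in zip(ms,(R1,R2)):
    print(m.sum())
    for y in range(y0,y1,4): print(y,''.join('.#'[q] for q in m[y,x0:x1]))
R=[]
for rx in(-.25,0):
  for ry in(-.15,.05):
    R.append(fit5([a,b],ms,[.592,-.03,rx,ry,.15],(176,200))[::-1])
for f,u in sorted(R,key=lambda t:t[0])[:3]:
    v=v6(u);A=Ro.from_euler('xyz',v[3:]).as_matrix();print(round(f),v.round(3),'axis',A[:,2].round(3),'cap',(v[:3]+A[:,2]*.187).round(3))
E
```

```text
470
165 .............................................
169 ....................####.....................
173 ...........#.......#####.....................
177 .........#################...................
181 .........##################..................
185 .........##################..................
189 ..........#################..................
193 ...........###############...................
197 ............############.....................
201 .............#########.......................
205 .............................................
209 .............................................
213 .............................................
217 .............................................
221 .............................................
893
185 ...............############..................
189 ...............############..................
193 ...........###############...................
197 ..........#################..................
201 ............###############..................
205 ...........################..................
209 ...........#################.................
213 ...........##################................
217 ...........###################...............
221 ............##################...............
225 ............###################..............
229 .............##################..............
233 ..............#################..............
237 .................#############...............
241 .............................................
245 .............................................
249 .............................................
125 [ 0.592 -0.043  0.058 -0.307 -0.077  0.105] axis [-0.104  0.293  0.951] cap [0.572 0.012 0.236]
128 [ 0.592 -0.043  0.059 -0.317 -0.085  0.096] axis [-0.11   0.302  0.947] cap [0.571 0.014 0.236]
139 [ 0.59  -0.043  0.057 -0.289 -0.055  0.158] axis [-0.097  0.273  0.957] cap [0.572 0.008 0.236]
```

Emit:
step_arm --motion '[[[0,0,0],0],[[0.06,0,0.02],0],[[0.14,-0.02,0.05],0],[[0.22,-0.05,0.08],0],[[0.3,-0.05,0.1],0],[[0.35,-0.05,0.12],0],[[0.35,-0.05,0.12],0],[[0.35,-0.05,0.12],0]]' --hand 197

```text
time: 8.98
tool_pos: [0.5909, -0.0473, 0.2403]
tool_rot: [-3.141, -0.0, -1.42]
contact_force: [-0.8, -2.1, 3.9]
opening: 0.0209
grip_force: 2.0
```

```bash
cat > now.py <<'E'
from fit import *
import sys
_,a=snap('scene','t_sc');s,b=snap('side','t_si');pickle.dump((a,b),open('k2.pkl','wb'))
T=np.array([.582,.034]);X=np.array([np.cos(.15),np.sin(.15)]);Y=np.array([-X[1],X[0]])
print(s['time'],s['tool_pos'],s['contact_force'],s['opening'],'axis lab',((s['tool_pos'][:2]-T)@np.c_[X,Y]).round(4))
R1=(290,165,350,225);R2=(320,185,375,255);ms=[dmask(a,'scene',R1),dmask(b,'side',R2)];print([m.sum() for m in ms])
for m,(x0,y0,x1,y1) in zip(ms,(R1,R2)):
    for y in range(y0,y1,6): print(y,''.join('.#'[q] for q in m[y,x0:x1]))
R=[]
for rx in(-.25,0):
    R.append(fit5([a,b],ms,[.592,-.04,rx,-.03,.15],(176,200))[::-1])
for f,u in sorted(R,key=lambda t:t[0]):
    v=v6(u);A=Ro.from_euler('xyz',v[3:]).as_matrix();c=v[:3]+A[:,2]*.187
    print(round(f),v.round(3),'axis',A[:,2].round(3),'base lab',((v[:2]-T)@np.c_[X,Y]).round(3),'cap lab',((c[:2]-T)@np.c_[X,Y]).round(3),c[2].round(3))
E
python3 now.py
```

```text
9.025 [ 0.59089398 -0.04724286  0.2403348 ] [-0.37495016 -2.15387     3.48400242] 0.020953880668376914 axis lab [-0.0033 -0.0817]
[np.uint64(486), np.uint64(939)]
165 .................................##.........................
171 ......................#############.........................
177 .....................################.......................
183 .....................################.......................
189 .....................################.......................
195 ......................##############........................
201 .......................#########............................
207 ............................................................
213 ............................................................
219 ............................................................
185 ......................##...........#####...............
191 .....................########......#####...............
197 ..................#################....................
203 ..................##################...................
209 ..................##################...................
215 .................###################...................
221 ..................###################..................
227 ..................###################..................
233 ...................##################..................
239 .......................#############...................
245 .......................................................
251 .......................................................
132 [ 0.591 -0.044  0.052 -0.173 -0.017  0.166] axis [-0.045  0.167  0.985] base lab [-0.003 -0.079] cap lab [-0.006 -0.046] 0.237
150 [ 0.593 -0.037  0.048 -0.057 -0.057  0.16 ] axis [-0.065  0.047  0.997] base lab [-0.    -0.072] cap lab [-0.011 -0.061] 0.234
```

Emit:
step_arm --motion '[[[0,0,-0.05],0],[[0,0,-0.05],0],[[0,0,-0.05],0],[[0,0,-0.05],0]]' --hand 160

```text
time: 9.57
tool_pos: [0.5908, -0.0472, 0.2429]
tool_rot: [3.141, 0.0, -1.42]
contact_force: [0.8, -0.9, 0.4]
opening: 0.0342
grip_force: 0.5
```

```bash
python3 now.py | grep -v '#\|\.\.\.\.'
```

```text
9.625 [ 0.5907719  -0.04726162  0.24290312] [ 0.30876673 -1.72342844 -0.73408192] 0.034196028402153356 axis lab [-0.0035 -0.0817]
[np.uint64(516), np.uint64(893)]
118 [ 0.591 -0.032  0.049  0.096 -0.051  0.084] axis [-0.042 -0.099  0.994] base lab [-0.001 -0.066] cap lab [-0.012 -0.083] 0.235
121 [ 0.591 -0.048  0.052 -0.154 -0.018  0.143] axis [-0.039  0.149  0.988] base lab [-0.003 -0.082] cap lab [-0.006 -0.053] 0.236
```

Emit:
step_arm --motion '[[[-0.07,0,0],0]]' --hand 144

```text
time: 9.8
tool_pos: [0.5902, -0.0431, 0.243]
tool_rot: [3.141, 0.0, -1.421]
contact_force: [-1.6, -2.0, 0.7]
opening: 0.0387
grip_force: 0.6
```

Emit:
step_arm --motion '[[[0,0,0],0],[[0,0,0],0]]' --hand 255 --squeeze 20

```text
time: 10.05
tool_pos: [0.5903, -0.0429, 0.2432]
tool_rot: [-3.141, 0.0, -1.42]
contact_force: [0.0, -0.4, 0.9]
opening: 0.0245
grip_force: 0.0
```

```bash
python3 now.py
```

```text
10.1 [ 0.59033549 -0.04297847  0.24317526] [-0.02061557  0.21060641  0.53063893] 0.02044148946577863 axis lab [-0.0033 -0.0774]
[np.uint64(461), np.uint64(471)]
165 ..................................##############............
171 ................................##############..............
177 ..............................##############................
183 ...........................################.................
189 ..........................###############...................
195 .............................#########......................
201 ............................................................
207 ............................................................
213 ............................................................
219 ............................................................
185 .......................................................
191 .......................................................
197 .......................................................
203 .......................................................
209 .......................................................
215 .......................................................
221 .......................................................
227 .......................................................
233 ...........................#########...................
239 ........................####################...........
245 .........................##########################....
251 ..........................########################.....
305 [ 0.609 -0.108  0.072  0.599 -0.652  0.229] axis [-0.36  -0.663  0.657] base lab [ 0.005 -0.145] cap lab [-0.08  -0.257] 0.195
310 [ 0.606 -0.108  0.073  0.639 -0.64   0.202] axis [-0.35  -0.681  0.644] base lab [ 0.003 -0.144] cap lab [-0.081 -0.26 ] 0.193
```

Emit:
step_arm --motion '[[[0,0,-0.8],0],[[0,0,-1.2],0],[[0,0,-1.2],0],[[0,0,-1.2],0],[[0,0,-1.2],0],[[0,0,-1.2],0]]' --hand 90

```text
time: 10.9
tool_pos: [0.59, -0.0431, 0.3141]
tool_rot: [3.14, 0.001, -1.42]
contact_force: [-0.3, 0.1, -0.6]
opening: 0.059
grip_force: 0.0
```

Run:
```python
from h import *
s,c=snap('wrist','w4');s1,c1=snap('side','s8');s2,c2=snap('scene','s9');print(s2['time'],s2['tool_pos'],s2['qvel'].round(3))
import pickle;pickle.dump((s,c,c1,c2),open('k3.pkl','wb'))
a=cv2.imread('pics/w4.png');b=cv2.imread('pics/s8.png')[190:350,270:430];e=cv2.imread('pics/s9.png')[110:240,290:420]
cv2.imwrite('pics/c7.png',np.hstack([cv2.resize(a,(480,600))[:, :], np.vstack([cv2.resize(b,(300,300)),cv2.resize(e,(300,300))])]))
```

```text
11.0 [ 0.59015263 -0.0431002   0.31459728] [ 0.001 -0.004 -0.005  0.    -0.002 -0.   ]
```

View pics/c7.png

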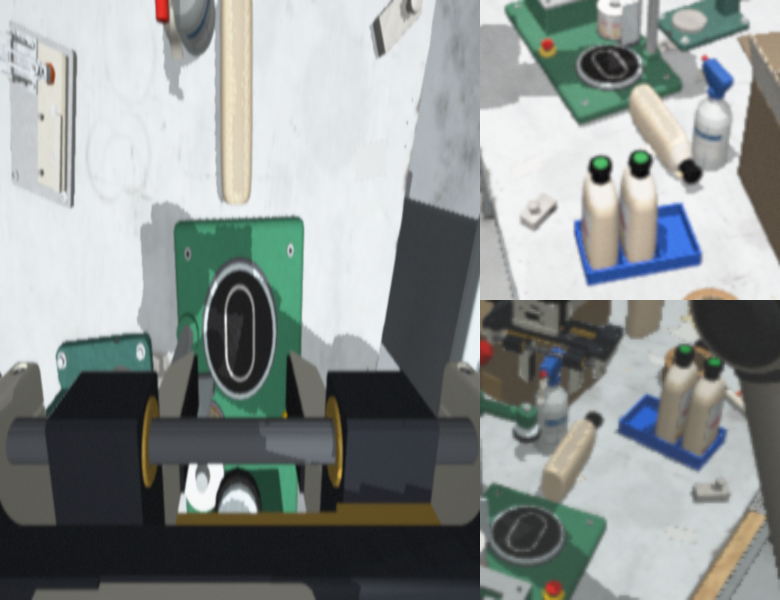

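Run:
```python
from h import *
import pickle
s,c,c1,c2=pickle.load(open('k3.pkl','rb'))
w=lambda x,y:(x*4/3,y*2/3)
print('turn',onz(c,w(240.5,330),.045,s), 'oval')
a=onz(c,w(188,254),.035,s);b=onz(c,w(291,250),.035,s);print('yaw',np.arctan2(*(a-b)[1::-1]),np.linalg.norm(a-b))
a=onz(c,w(177,222),.035,s);b=onz(c,w(301,217),.035,s);print('yaw',np.arctan2(*(a-b)[1::-1]),np.linalg.norm(a-b),a,b)
for z in(.025,.0435): print('cap tri',tri(ray(c1,(382.5,281.7)),ray(c2,(339.4,161.1))),onz(c1,(382.5,281.7),z),onz(c2,(339.4,161.1),z))
for z in(.025,.05): print('base',onz(c,w(236,200),z,s),'sides',onz(c,w(217,150),z,s),onz(c,w(255,150),z,s),onz(c,w(222,20),z,s),onz(c,w(254,20),z,s))
# bottle mask in wrist image: row extents
hs=cv2.cvtColor(np.array(c['pixels']),cv2.COLOR_RGB2HSV);m=cv2.inRange(hs,(5,35,90),(28,140,255))
for r in(5,30,60,90,110,125,130): x=np.nonzero(m[r,260:360])[0]+260;print(r,x.min() if len(x) else 0,x.max() if len(x) else 0,len(x))
```

```text
turn [0.57957298 0.03138736 0.045     ] oval
yaw 0.17016451151256115 0.17167360782619004
yaw 0.1707340387456243 0.2029841934930994 [ 0.69587839 -0.0423919   0.035     ] [ 0.49584553 -0.07688009  0.035     ]
cap tri (array([ 0.6294727 , -0.26882187,  0.04957458]), np.float64(6.870931900830806e-05)) [ 0.63945614 -0.24817346  0.025     ] [ 0.64256635 -0.29399717  0.025     ]
cap tri (array([ 0.6294727 , -0.26882187,  0.04957458]), np.float64(6.870931900830806e-05)) [ 0.63196831 -0.26370706  0.0435    ] [ 0.6326801  -0.27503545  0.0435    ]
base [ 0.60296159 -0.07348944  0.025     ] sides [ 0.63901085 -0.10831578  0.025     ] [ 0.5783826 -0.1175393  0.025    ] [ 0.64319168 -0.20312644  0.025     ] [ 0.59542742 -0.21042294  0.025     ]
base [ 0.60284861 -0.07603425  0.05      ] sides [ 0.63679655 -0.10883055  0.05      ] [ 0.57970234 -0.11751642  0.05      ] [ 0.64073367 -0.19811466  0.05      ] [ 0.59575361 -0.20498585  0.05      ]
5 295 335 41
30 295 335 41
60 295 334 40
90 295 334 40
110 295 334 40
125 297 333 37
130 298 331 33
```

Run:
```python
from h import *
import pickle
s,c,c1,c2=pickle.load(open('k3.pkl','rb'));s1,cw1=pickle.load(open('w1.pkl','rb'))
p=onz(c,(315,10),.0435,s);q=onz(c,(314.5,110),.0435,s);d=(p-q)[:2];d/=np.linalg.norm(d);print('axis pts',p,q,'dir',d,'yaw',np.arctan2(d[1],d[0]))
C=np.array([.6295,-.2688]);print('off-line of cap',np.cross(d,C-q[:2]))
B=C-.187*d;G=B+.045*d;print('base',B,'grip',G)
for z in(.01,.09): print('spray side',onz(c1,(392.7,273 if z<.05 else 248),z),'w1',onz(cw1,(150,50),z,s1))
hs=cv2.cvtColor(np.array(c['pixels']),cv2.COLOR_RGB2HSV)
print(p, 'width',np.linalg.norm(onz(c,(294.5,60),.06,s)-onz(c,(335,60),.06,s)),np.linalg.norm(onz(c,(294.5,60),.025,s)-onz(c,(335,60),.025,s)))
# side-cam check: silhouettes for edge-lying vs flat-lying
from fit import M,sil,mask
m=mask(c1,(340,225,400,300));y,x=np.nonzero(m);print('mask',m.sum(),x.min(),x.max(),y.min(),y.max())
th=np.arctan2(d[1],d[0])
for n,R,z in(('edge',np.c_[[-d[1],d[0],0],[0,0,1],[d[0],d[1],0]],.0435),('flat',np.c_[[0,0,1],[-d[1],d[0],0],[d[0],d[1],0]],.025)):
    if np.linalg.det(R)<0: R[:,0]*=-1
    k=sil(c1,np.r_[B,z,Ro.from_matrix(R).as_euler('xyz')])>.5;yy,xx=np.nonzero(k);print(n,k.sum(),(k&(m>0)).sum(),xx.min(),xx.max(),yy.min(),yy.max())
to(*G,.12,-1.42);to(*G,.046,-1.42)
```

```text
axis pts [ 0.62149161 -0.20573382  0.0435    ] [ 0.60694662 -0.10197012  0.0435    ] dir [ 0.13881702 -0.99031805] yaw -1.4315295536362578
off-line of cap -0.0008238075096712316
base [ 0.60354122 -0.08361053] grip [ 0.60978798 -0.12817484]
spray side [ 0.6911     -0.20931277  0.01      ] w1 [ 0.70065908 -0.16470759  0.01      ]
spray side [ 0.69704046 -0.17724772  0.09      ] w1 [ 0.68846454 -0.20125283  0.09      ]
[ 0.62149161 -0.20573382  0.0435    ] width 0.04363355587614802 0.04751074147243971
mask 677 350 377 235 285
edge 989 669 349 384 236 284
flat 1181 578 344 386 242 288
shift [ 1.451 -0.11   3.245] spin -0.0 rows 3.414302467327054 0.001108159041981418
shift [ 1.451 -0.11   4.479] spin -0.0 rows 4.520733461785006 0.001108159041981418<stdin>:5: DeprecationWarning: Arrays of 2-dimensional vectors are deprecated. Use arrays of 3-dimensional vectors instead. (deprecated in NumPy 2.0)
<sys>:0: UserWarning: Gimbal lock detected. Setting third angle to zero since it is not possible to uniquely determine all angles.
```

Emit:
step_arm --motion '[[[1.17,-0.11,0],0],[[1.17,-0.11,0.7],0],[[1.17,-0.11,1.7],0],[[1.17,-0.11,2.7],0],[[1.17,-0.11,3.5],0.01],[[1.17,-0.11,4.1],0.01],[[1.17,-0.11,4.44],0.01],[[1.17,-0.11,4.44],0.01]]' --hand 48

```text
time: 12.05
tool_pos: [0.6062, -0.1113, 0.0469]
tool_rot: [3.138, 0.002, -1.43]
contact_force: [-0.5, 0.4, 0.5]
opening: 0.0744
grip_force: 0.0
```

Emit:
step_arm --motion '[[[0,0,0],0],[[0,0,0],0],[[0,0,0],0],[[0,0,0],0],[[0,0,0],0]]' --hand 255 --squeeze 40

```text
time: 12.68
tool_pos: [0.6081, -0.1117, 0.0499]
tool_rot: [-3.139, -0.001, -1.43]
contact_force: [1.3, 0.9, 5.5]
opening: 0.0499
grip_force: 40.0
```

Emit:
step_arm --motion '[[[0,0,-0.4],0],[[0,0,-0.75],0],[[0,0,-0.75],0],[[0,0.9,-0.75],0],[[-0.3,1.8,-0.75],0],[[-0.8,2.69,-0.75],0],[[-1.22,2.69,-0.75],0],[[-1.22,2.69,-0.75],0]]'

```text
time: 13.68
tool_pos: [0.4355, -0.0603, 0.0928]
tool_rot: [3.139, 0.001, -1.429]
contact_force: [2.4, -0.8, -5.1]
opening: 0.05
grip_force: 40.0
```

Emit:
step_arm --motion '[[[0,0,0.35],0],[[0,0,0.6],0],[[0,0,0.7],0],[[0,0,0.72],0]]'

```text
time: 14.18
tool_pos: [0.4373, -0.0619, 0.0501]
tool_rot: [3.141, 0.0, -1.43]
contact_force: [-0.2, 0.4, -5.5]
opening: 0.0498
grip_force: 40.0
```

```bash
cat > lie.py <<'E'
from fit import *
def lying(cs,roi,g0,psi0,droop0=0.):
    # bottle on edge: grip centre at h from base; params: base x,y, z, heading, droop
    ms=[mask(c,r) for c,r in zip(cs,roi)]
    def V(u):
        d=np.array([np.cos(u[3])*np.cos(u[4]),np.sin(u[3])*np.cos(u[4]),-np.sin(u[4])]);xx=np.array([-np.sin(u[3]),np.cos(u[3]),0]);R=np.c_[xx,np.cross(d,xx),d];return u[:3],R
    def cst(u):
        B,R=V(u);e=0
        for c,m in zip(cs,ms):
            p=np.array([proj(c,q) for q in M@R.T+B]);k=np.zeros((1600,2560),np.uint8);cv2.fillConvexPoly(k,cv2.convexHull(((p+.5)*4).astype(np.float32)).astype(np.int32),1)
            e+=np.abs(cv2.resize(k.astype(np.float32),(640,400),interpolation=3)-m).sum()
        return e
    u0=np.r_[g0,psi0,droop0];S=np.diag([.01,.01,.01,.1,.1])
    for k in range(2):
        r=minimize(cst,u0,method='Nelder-Mead',options=dict(initial_simplex=np.vstack([u0,u0+S]),maxiter=200,xatol=1e-4,fatol=.3));u0=r.x
    B,R=V(r.x);return r.x,r.fun,[m.sum() for m in ms],B+.187*R[:,2]
E
python3 - <<'E'
from lie import *
s,a=snap('scene','s10');_,b=snap('side','s11');_,w=snap('wrist','w5');pickle.dump((s,a,b,w),open('k4.pkl','wb'))
print(s['time'],s['tool_pos'],s['tool_rot'][2],s['opening'],s['contact_force'],s['torque'])
P=np.array([[.43,-.02,.0435],[.46,-.22,.0435]])
for c,n in((a,'scene'),(b,'side')): print(n,[proj(c,p).round() for p in P])
x,f,n,cap=lying([b],[(300,215,345,310)],[.435,-.033,.0435],-1.43);print(x.round(3),f,n,cap.round(3))
x,f,n,cap=lying([a,b],[(320,170,380,260),(285,215,345,310)],[.435,-.033,.0435],-1.43);print(x.round(3),f,n,cap.round(3))
E
```

```text
14.175 [ 0.43730662 -0.0619491   0.05007788] -1.4302768234602548 0.049781138027257234 [-0.19369783  0.41580163 -5.50337712] [ 0.41924715  0.05248391 -0.02089527]
scene [array([352., 218.]), array([369., 184.])]
side [array([301., 242.]), array([325., 283.])]
[ 0.446 -0.041  0.009 -1.706 -0.68 ] 133.4375 [np.uint64(486)] [ 0.427 -0.185  0.127]
[ 0.445 -0.034  0.    -1.63  -0.646] 626.3125 [np.uint64(205), np.uint64(491)] [ 0.436 -0.183  0.113]
```

Emit:
step_arm --motion '[[[0,0,0.05],0],[[0,0,0.08],0],[[0,0,0.08],0]]'

```text
time: 14.7
tool_pos: [0.438, -0.062, 0.0496]
tool_rot: [-3.139, -0.002, -1.429]
contact_force: [-10.3, 3.6, 43.0]
opening: 0.0495
grip_force: 40.0
```

Emit:
step_arm --motion '[[[0,0,-0.07],0],[[0,0,-0.07],0]]'

```text
time: 14.95
tool_pos: [0.4376, -0.0618, 0.0503]
tool_rot: [-3.14, -0.001, -1.43]
contact_force: [0.1, -0.5, -5.2]
opening: 0.0497
grip_force: 40.0
```

Emit:
step_arm --motion '[[[0,0,0],0],[[0,0,0],0],[[0,0,0],0],[[0,0,-0.8],0],[[0,0,-1.8],0],[[1.0,0,-3.0],0],[[2.0,0,-3.6],0],[[2.0,0,-3.6],0]]' --hand 48

```text
time: 15.95
tool_pos: [0.4546, -0.1827, 0.2682]
tool_rot: [-3.139, -0.003, -1.431]
contact_force: [0.2, 0.5, 0.0]
opening: 0.0745
grip_force: 0.0
```

Run:
```python
from lie import *
s,w=snap('wrist','w6');_,a=snap('scene','s12');_,b=snap('side','s13');pickle.dump((s,a,b,w),open('k5.pkl','wb'))
print(s['time'],s['tool_pos'],s['tool_rot'][2],s['opening'],s['contact_force'])
hs=cv2.cvtColor(np.array(w['pixels']),cv2.COLOR_RGB2HSV);m=cv2.inRange(hs,(5,35,90),(28,140,255));k=cv2.inRange(hs,(0,0,0),(180,255,50))
print('pred base,cap',proj(w,[.4334,-.034,.0435],s),proj(w,[.459,-.219,.0435],s))
for y in range(0,260,8): print('%3d'%y,''.join('#' if m[y,x] else 'k' if k[y,x] else '.' for x in range(200,440,3)))
n,l,st,ct=cv2.connectedComponentsWithStats(k)
print([ (st[i].tolist(),ct[i].round(1).tolist()) for i in range(1,n) if st[i][4]>150])
```

```text
15.95 [ 0.45459871 -0.18268107  0.26818408] -1.4311697094986484 0.07446020330065625 [0.16877558 0.45635253 0.04631463]
pred base,cap [322.37720965 291.54941899] [322.81520975 135.76414195]
  0 ...................################........###................#.................
  8 .....................##############........####.............##..................
 16 ......................##############......###########..#####....................
 24 ........................#############......################.....................
 32 ...........................########........##############.......................
 40 ............................................###########.........................
 48 ..............................................######............................
 56 ................................................................................
 64 ................................................................................
 72 ................................................................................
 80 .........................................................
[... 1456 characters left out ...]
............
224 ...................................#############................................
232 ...................................#############................................
240 ..............kk...................#############...................k............
248 .............kkkk..................#############..................kkkk..........
256 ...........kkkkkk..................#############..................kkkkk.........
[([308, 131, 30, 29, 743], [322.5, 144.2]), ([216, 238, 55, 43, 776], [239.0, 265.1]), ([397, 238, 29, 42, 671], [407.0, 263.9]), ([452, 246, 174, 95, 7022], [533.3, 287.7]), ([0, 248, 640, 152, 39445], [243.9, 346.3]), ([414, 310, 12, 17, 153], [420.4, 316.7])]
```

Emit:
step_arm --motion '[[[0.52,0.01,0.7],0],[[0.52,0.01,1.7],0],[[0.52,0.01,2.7],0],[[0.52,0.01,3.4],0],[[0.52,0.01,3.72],0],[[0.52,0.01,3.72],0]]'

```text
time: 16.85
tool_pos: [0.4561, -0.2092, 0.0405]
tool_rot: [3.137, 0.004, -1.429]
contact_force: [0.8, -0.3, 0.5]
opening: 0.0745
grip_force: 0.0
```

Emit:
step_arm --motion '[[[0,0,0],0],[[0,0,0],0],[[0,0,0],0],[[0,0,0],0],[[0,0,0],0]]' --hand 255 --squeeze 12

```text
time: 17.48
tool_pos: [0.4581, -0.2117, 0.0431]
tool_rot: [-3.141, -0.001, -1.43]
contact_force: [0.0, -0.0, 2.4]
opening: 0.0368
grip_force: 12.0
```

Emit:
step_arm --motion '[[[-0.08,0,-0.35],0],[[-0.22,0,-0.7],0],[[-0.43,0,-1.05],0],[[-0.78,0,-1.5],0],[[-1.2,0,-1.88],0],[[-1.7,0,-2.2],0],[[-2.18,0,-2.45],0],[[-2.5,0,-2.7],0],[[-2.5,0,-3.2],0],[[-2.5,0,-3.4],0]]'

```text
time: 18.73
tool_pos: [0.4369, -0.0628, 0.2474]
tool_rot: [-3.141, -0.0, -1.43]
contact_force: [0.5, -0.1, -6.0]
opening: 0.0368
grip_force: 12.0
```

```bash
cat > hang.py <<'E'
from fit import *
# bottle hanging from tool: hinge angle t about tool y (closing axis), cap centre at grasp
s,w=snap('wrist','h_w');_,a=snap('scene','h_sc');_,b=snap('side','h_si')
print(s['time'],s['tool_pos'],s['tool_rot'][2],s['opening'],s['grip_force'],s['contact_force'],s['torque'])
def beige(c):
    im=cv2.cvtColor(np.array(c['pixels']),cv2.COLOR_RGB2HSV);return cv2.inRange(im,(5,25,90),(28,140,255))>0
Rt=Ro.from_euler('xyz',s['tool_rot']).as_matrix();tx=Rt[:,0];ty=Rt[:,1];up=np.array([0,0,1.]);g=np.array(s['tool_pos'])+up*.002
B=[beige(a),beige(b)];best=[]
for t in np.arange(-1.5,1.51,.05):
    d=up*np.cos(t)+tx*np.sin(t);R=np.c_[ty,np.cross(d,ty),d];P=(M-[0,0,.187])@R.T+g;sc=0
    for c,m in zip((a,b),B):
        p=np.array([proj(c,q) for q in P]);k=np.zeros((400,640),np.uint8);cv2.fillConvexPoly(k,cv2.convexHull(p.astype(np.float32)).astype(np.int32),1);sc+=m[k>0].mean()
    best.append((sc/2,round(t,2)))
print(sorted(best)[::-1][:6])
E
python3 hang.py
```

```text
18.725 [ 0.43690023 -0.06278293  0.24741848] -1.4297479962587902 0.036776034123775295 11.998824030160904 [ 0.48835352 -0.14469873 -6.0037179 ] [ 0.11723498 -0.0491143  -0.03933654]
[(np.float64(0.6007493992819921), np.float64(0.05)), (np.float64(0.6002394365393287), np.float64(0.0)), (np.float64(0.5843398011029668), np.float64(0.1)), (np.float64(0.5832363883643557), np.float64(-0.05)), (np.float64(0.5739972513488751), np.float64(-0.1)), (np.float64(0.5626100936077958), np.float64(0.15))]
```

Emit:
step_arm --motion '[[[0,0,0.4],0],[[0,0,0.75],0],[[0,0,0.85],0],[[0,0,0.9],0],[[0,0,0.95],0],[[0,0,0.95],0]]' --squeeze 8

```text
time: 19.62
tool_pos: [0.4377, -0.0631, 0.1915]
tool_rot: [-3.139, -0.001, -1.43]
contact_force: [-2.1, 0.9, 6.4]
opening: 0.0368
grip_force: 8.0
```

Emit:
step_arm --motion '[[[0,0,-0.03],0],[[0,0,-0.03],0],[[0.07,0,-0.03],0],[[0.07,0,-0.03],0]]' --hand 125

```text
time: 20.12
tool_pos: [0.4376, -0.0675, 0.1915]
tool_rot: [-3.141, -0.0, -1.431]
contact_force: [0.7, 0.0, 0.1]
opening: 0.0469
grip_force: 0.0
```

```bash
python3 hang.py
```

```text
20.125 [ 0.43755265 -0.0675149   0.19149319] -1.4306209531281455 0.04694403230940818 0.0 [0.69905582 0.04106158 0.12188051] [ 0.17192618 -0.02520077  0.03077281]
[(np.float64(0.6025002301178204), np.float64(0.05)), (np.float64(0.5980012473018211), np.float64(0.1)), (np.float64(0.5891521361217932), np.float64(0.0)), (np.float64(0.5793049311353743), np.float64(0.15)), (np.float64(0.5688428886815213), np.float64(0.2)), (np.float64(0.5643774404082265), np.float64(-0.05))]
```

Emit:
step_arm --motion '[[[0,0,0],0],[[0,0,0],0],[[0,0,0],0],[[0,0,-0.3],0],[[0,0,-0.3],0]]' --hand 255 --squeeze 25

```text
time: 20.9
tool_pos: [0.4378, -0.0672, 0.2097]
tool_rot: [-3.14, -0.001, -1.43]
contact_force: [-0.0, 0.1, -5.6]
opening: 0.0359
grip_force: 24.9
```

Emit:
step_arm --motion '[[[0,0,0.2],0],[[0,0,0.29],0],[[0,0,0.31],0]]'

```text
time: 21.28
tool_pos: [0.4372, -0.0669, 0.1914]
tool_rot: [3.141, 0.0, -1.43]
contact_force: [-5.0, 3.7, 18.2]
opening: 0.0355
grip_force: 24.9
```

Emit:
step_arm --motion '[[[0,0,0],0],[[0,0,0],0],[[-0.12,0,-0.02],0],[[-0.12,0,-0.02],0]]' --hand 125

```text
time: 21.78
tool_pos: [0.4363, -0.0595, 0.1921]
tool_rot: [3.142, 0.0, -1.43]
contact_force: [-0.3, 0.5, 0.1]
opening: 0.0469
grip_force: 0.0
```

Emit:
step_arm --motion '[[[0,0,0],0],[[0,0,0],0],[[0,0,0],0],[[0,0,-0.3],0],[[0,0,-0.6],0],[[0,0,-0.6],0]]' --hand 255 --squeeze 25

```text
time: 22.52
tool_pos: [0.4369, -0.0602, 0.2284]
tool_rot: [-3.14, -0.001, -1.43]
contact_force: [0.4, 0.4, -4.7]
opening: 0.0362
grip_force: 24.9
```

Run:
```python
from h import *
s=robot.observe();print(s['opening'])
t=np.array([.580,.033]);X=np.array([np.cos(.17),np.sin(.17)]);Y=np.array([-X[1],X[0]])
for y,z in((-.085,.262),(-.085,.246),(-.060,.246)):
  p=t+y*Y-.004*X;print(p);to(*p,z,-1.4008)
```

```text
0.03616222857821423
[ 0.59043816 -0.05145143]
shift [ 0.214 -2.554 -0.56 ] spin -0.03 rows 2.519021820094089 0.15779446802311864
[ 0.59043816 -0.05145143]
shift [ 0.214 -2.554 -0.294] spin -0.03 rows 2.4770035305409284 0.15779446802311864
[ 0.5862086  -0.02681182]
shift [-0.202 -2.542 -0.294] spin -0.03 rows 2.4643903900513036 0.15779446802311864
```

Emit:
step_arm --motion '[[[0.1,0,-0.56],0],[[0.21,-0.6,-0.56],-0.03],[[0.21,-1.3,-0.56],-0.03],[[0.21,-2.0,-0.56],-0.03],[[0.21,-2.55,-0.56],-0.03],[[0.21,-2.55,-0.56],-0.03]]'

```text
time: 23.28
tool_pos: [0.5908, -0.0506, 0.2587]
tool_rot: [3.139, 0.001, -1.399]
contact_force: [-0.9, 1.3, -7.0]
opening: 0.0361
grip_force: 25.0
```

Emit:
step_arm --motion '[[[-0.1,0,0.1],0],[[-0.2,0,0.2],0],[[-0.3,0,0.25],0],[[-0.38,0,0.25],0],[[-0.41,0,0.25],0],[[-0.41,0,0.25],0]]'

```text
time: 24.02
tool_pos: [0.5856, -0.0267, 0.247]
tool_rot: [-3.141, -0.0, -1.4]
contact_force: [0.0, -0.6, -4.9]
opening: 0.0368
grip_force: 25.0
```

Emit:
step_arm --motion '[[[-0.02,0,0],0],[[-0.04,0,0],0],[[-0.05,0,0],0],[[-0.05,0,0],0]]'

```text
time: 24.52
tool_pos: [0.585, -0.0238, 0.2467]
tool_rot: [3.142, -0.0, -1.4]
contact_force: [-0.4, -0.3, -6.8]
opening: 0.037
grip_force: 25.0
```

Emit:
step_arm --motion '[[[-0.03,0,0],0],[[-0.06,0,0],0],[[-0.07,0,0],0],[[-0.07,0,0],0]]'

```text
time: 25.02
tool_pos: [0.5843, -0.0198, 0.2467]
tool_rot: [-3.142, -0.0, -1.4]
contact_force: [0.3, -0.2, -5.1]
opening: 0.0364
grip_force: 25.0
```

Emit:
step_arm --motion '[[[-0.03,0,0],0],[[-0.06,0,0],0],[[-0.08,0,0],0],[[-0.08,0,0],0]]'

```text
time: 25.52
tool_pos: [0.5836, -0.018, 0.2469]
tool_rot: [3.141, -0.004, -1.404]
contact_force: [-0.3, -13.4, -5.3]
opening: 0.0363
grip_force: 25.0
```

Emit:
step_arm --motion '[[[0.06,0,0],0],[[0.06,0,0.06],0],[[0.06,0,0.1],0],[[0.06,0,0.13],0],[[0.06,0,0.14],0],[[0.06,0,0.14],0]]'

```text
time: 26.28
tool_pos: [0.5841, -0.019, 0.2382]
tool_rot: [-3.142, -0.001, -1.401]
contact_force: [-0.7, -5.6, -5.5]
opening: 0.0365
grip_force: 25.0
```

Emit:
step_arm --motion '[[[0.03,0,0.02],0],[[0.03,0,0.04],0],[[0.03,0,0.06],0],[[0.03,0,0.06],0]]'

```text
time: 26.78
tool_pos: [0.5848, -0.0202, 0.2374]
tool_rot: [-3.138, -0.002, -1.4]
contact_force: [-3.3, -1.7, 10.4]
opening: 0.0364
grip_force: 25.0
```

Emit:
step_arm --motion '[[[0,0,-0.03],0],[[0,0,-0.03],0]]' --squeeze 5

```text
time: 27.02
tool_pos: [0.5849, -0.0202, 0.2374]
tool_rot: [-3.14, -0.001, -1.4]
contact_force: [-0.5, -1.9, 4.8]
opening: 0.0368
grip_force: 5.0
```

Emit:
step_arm --motion '[[[0,0,-0.03],0],[[0,0,-0.03],0],[[0,0,-0.03],0],[[0,0,-0.03],0]]' --hand 115

```text
time: 27.52
tool_pos: [0.5843, -0.0202, 0.2381]
tool_rot: [3.141, 0.0, -1.4]
contact_force: [0.0, -0.6, 0.1]
opening: 0.0504
grip_force: 0.0
```

```bash
sed -i 's/T=np.array(\[.582,.034\]);X=np.array(\[np.cos(.15),np.sin(.15)\])/T=np.array([.580,.033]);X=np.array([np.cos(.17),np.sin(.17)])/; s/\[.592,-.04,rx,-.03,.15\]/[.586,-.02,rx*.5,0,.17]/' now.py; python3 now.py; python3 hang.py
```

```text
27.575 [ 0.58432297 -0.02018974  0.23813801] [0.4990097  0.2819979  1.11951042] 0.05081048049634108 axis lab [-0.0047 -0.0532]
[np.uint64(532), np.uint64(835)]
165 .....................................##.....................
171 ...............................###..........................
177 ....................###############.........................
183 ....................###############.........................
189 ...................################.........................
195 ...................###############..........................
201 ...................##############...........................
207 .....................########...............................
213 ............................................................
219 ............................................................
185 .............#######...................................
191 ..............######...................................
197 ................################.......................
203 ................#################......................
209 ...............##################.............
[... 467 characters left out ...]
49  0.191] axis [-0.069  0.099  0.993] base lab [-0.001 -0.055] cap lab [-0.01  -0.035] 0.236
137 [ 0.587 -0.016  0.048 -0.051 -0.049  0.209] axis [-0.058  0.04   0.998] base lab [-0.002 -0.05 ] cap lab [-0.011 -0.041] 0.234
27.625 [ 0.58434431 -0.02021355  0.23817452] -1.4001228531186143 0.0504500741100938 0.0 [ 0.12527044 -0.10412626 -0.1772005 ] [ 0.1535842  -0.00134181  0.00713941]
[(np.float64(0.6491178890762536), np.float64(0.05)), (np.float64(0.6402120606666062), np.float64(0.0)), (np.float64(0.6286794871794872), np.float64(0.1)), (np.float64(0.6249649004875641), np.float64(-0.05)), (np.float64(0.6133039830420539), np.float64(-0.1)), (np.float64(0.6016943393181017), np.float64(0.15))]
```

Emit:
step_arm --motion '[[[0.3,0,-0.03],0],[[0.8,0,-0.03],0],[[1.5,0,-0.03],0],[[1.62,0,0.5],0],[[1.62,0,1.4],0],[[1.62,0,2.3],0],[[1.62,0,2.8],0],[[1.62,0,3.0],0],[[1.62,0,3.0],0]]'

```text
time: 28.9
tool_pos: [0.601, -0.1168, 0.0583]
tool_rot: [3.141, -0.0, -1.401]
contact_force: [0.7, -0.1, 0.7]
opening: 0.0505
grip_force: 0.0
```

```bash
python3 now.py
```

```text
28.95 [ 0.60159301 -0.11678663  0.05933075] [ 0.79206285 -0.25831915 -0.66530418] 0.050713952727462354 axis lab [-0.0041 -0.1513]
[np.uint64(608), np.uint64(1319)]
165 .....................................###....................
171 ...............................###########..................
177 ....................###############.........................
183 ...................################.........................
189 ...................################.........................
195 ...................###############..........................
201 ....................#############...........................
207 .....................########...............................
213 ............................................................
219 ............................................................
185 ...........................##..........................
191 .............................##........................
197 ................#####################################..
203 ................#####################################..
209 ................#############......###################.
215 ...............##############......................####
221 ...............########################################
227 ...............#######.....####......##################
233 ..............................#################........
239 ...............................................#####...
245 ...............................................####....
251 .......................................................
829 [ 0.588 -0.014  0.049  0.099 -0.042  0.314] axis [-0.009 -0.106  0.994] base lab [ 0.    -0.048] cap lab [-0.005 -0.067] 0.235
835 [ 0.591 -0.025  0.049 -0.091 -0.025  0.321] axis [-0.052  0.079  0.996] base lab [ 0.001 -0.059] cap lab [-0.006 -0.043] 0.235
```

Emit:
step_arm --motion '[[[-0.12,0,0],0],[[-0.24,0,0],0],[[-0.33,0,0],0],[[-0.42,0,0],0],[[-0.5,0,0],0],[[-0.58,0,0],0],[[-0.66,0,0],0],[[-0.74,0,0],0],[[-0.8,0,0],0],[[-0.8,0,0],0]]'

```text
time: 30.25
tool_pos: [0.5927, -0.0683, 0.0583]
tool_rot: [-3.141, 0.0, -1.4]
contact_force: [1.2, -1.8, 1.4]
opening: 0.0505
grip_force: 0.0
```

```bash
cat > up.py <<'E'
from fit import *
s,a=snap('scene','u_sc')
T=np.array([.580,.033]);L=np.array([[np.cos(.17),-np.sin(.17)],[np.sin(.17),np.cos(.17)]])
print(s['time'],'axis lab',((s['tool_pos'][:2]-T)@L).round(4),s['tool_pos'][2],s['contact_force'].round(1))
R1=(285,165,350,235);m=dmask(a,'scene',R1)
for y in range(165,222,5): print(y,''.join('.#'[q] for q in m[y,285:345]))
def cst(u): return np.abs(sil(a,np.r_[u[0],u[1],.045,0,0,u[2]])-m)[176:].sum()
for w0 in(.0,.3):
    u0=np.array([.585,0,w0])
    for k in range(2):
        r=minimize(cst,u0,method='Nelder-Mead',options=dict(initial_simplex=np.vstack([u0,u0+np.diag([.01,.01,.15])]),xatol=1e-4,fatol=.2));u0=r.x
    print(round(r.fun,1),'base lab',((r.x[:2]-T)@L).round(4),'yaw-.17',round(r.x[2]-.17,3))
E
python3 up.py
```

```text
30.25 axis lab [-0.0046 -0.102 ] 0.0583436796215574 [ 1.2 -1.8  1.4]
165 ............................................................
170 ...................................##.......................
175 ........................################.....######.........
180 ......................###.......#######.....................
185 ......................################......................
190 ......................################......................
195 ......................###############.......................
200 ......................###############.......................
205 .....................##############.........................
210 .......................########.............................
215 ............................................................
220 ............................................................
91.4 base lab [ 0.0008 -0.0398] yaw-.17 0.144
92.6 base lab [ 0.001  -0.0394] yaw-.17 0.158
```

Emit:
step_arm --motion '[[[-0.08,0,0],0],[[-0.16,0,0],0],[[-0.24,0,0],0],[[-0.3,0,0],0],[[-0.3,0,0],0]]'

```text
time: 30.92
tool_pos: [0.5895, -0.0504, 0.0582]
tool_rot: [3.141, 0.001, -1.4]
contact_force: [1.0, -1.7, 1.1]
opening: 0.0503
grip_force: 0.0
```

```bash
python3 up.py
```

```text
30.925 axis lab [-0.0048 -0.0838] 0.05819640551634398 [ 1.  -1.7  1.1]
165 ............................................................
170 ............................................................
175 ......................#.........#######........##...........
180 ....................###.......########.........#####........
185 ....................###......###########....................
190 ....................################........................
195 ....................################........................
200 ...................#################........................
205 ....................###############.........................
210 ....................############............................
215 .......................######...............................
220 ............................................................
149.6 base lab [ 0.0005 -0.0211] yaw-.17 0.144
149.1 base lab [-0.0002 -0.0192] yaw-.17 0.155
```

```bash
cp pics/u_sc.png pics/u2.png; sed "s/^s,a=snap.*/s=robot.observe();a,_=pickle.load(open('k2.pkl','rb'))/" up.py > up0.py; python3 up0.py | tail -2
python3 - <<'E'
from h import *
import pickle
# bottle silhouette edges per row (scene): before & now, and disc region colours below the base
d=pickle.load(open('d0.pkl','rb'));c=d['scene'][1]
for n in('t_sc','u2'):
    im=cv2.imread('pics/%s.png'%n);hs=cv2.cvtColor(im,cv2.COLOR_BGR2HSV)
    print(n)
    for y in range(196,226,2): print(y,' '.join('%3d'%v for v in hs[y,300:330,2]))
E
```

```text
22.4 base lab [ 0.0001 -0.0578] yaw-.17 0.168
22.3 base lab [ 0.0001 -0.0577] yaw-.17 0.169
t_sc
196  87  85  86  88  86  88  87  85  89  98 113 120 121 125 125 129 131 127 122 120 117 114 110 110 119 133 137 138 135 136
198 118 100  93  87  85  91  92  95  96  98 115 119 123 122 126 127 130 125 123 120 117 113 109 101  98 115 127 129 132 135
200 131 124 110 107  83  79  64  59  62  89 113 120 121 123 125 128 128 125 124 120 115 112 104  93  87  88  86  89  89  92
202 118  70  51  45  44  43  43  47  60  84 111 118 121 123 124 127 126 124 122 118 113 107  98  88  88  87  85  87  87  87
204  51  47  42  45  41  48  65  71  55  73 109 119 121 123 126 125 126 124 119 115 103  79  90 108  95  88  87  87  86  88
206  47  44  42  45  50  65  63  48  46  56  89 112 118 119 122 123 123 118 112  96  60  46  46  68 115  95  88  88  87  87
208  45  45  49  66  85  65  45  42  45  45  47  57  74  91 107 110 104  85  90  52  44  44  45  47  73 123  88  85  87  87
210  45  47  69 103  70  56  53  51  53  53  54  53  51  52  46  53  78  90  55  43  46  44  44  47  65 107  95  77  87  86
212  48  72
[... 2019 characters left out ...]
 121 123 116 111 101  67  47  44  43  43  44  44  47  54  87 123  80  80  87  88
216  50  58  81  85  58  47  46  48  52  59  62  60  70  93  67  46  46  46  44  43  43  50  68 103 123  88  76  84  86  88
218  79  56  55  66  80  97  90  78  77  81  90  74  51  46  45  45  45  45  47  50  70 103 127 113  81  75  86  87  86  87
220 173 155 121 108  90  66  57  57  50  50  50  47  47  49  53  58  62  79 102 128 123 104  86  72  76  84  86  85  85  84
222  92 102 125 146 165 181 185 183 162 158 153 121 116 127 131 132 123 110 105  86  73  80  83  85  86  88  84  87  87  86
224 122 117  93  89  96  94  96 101 105 105 108 105  93  82  77  75  72  74  74  83  86  85  86  86  85  84  87  86  86  86
```

```bash
cat > up.py <<'E'
from fit import *
import sys
s=robot.observe()
if len(sys.argv)>1: a,_=pickle.load(open('k2.pkl','rb'))
else: s,a=snap('scene','u_sc')
T=np.array([.5815,.033]);L=np.array([[np.cos(.17),-np.sin(.17)],[np.sin(.17),np.cos(.17)]])
print(s['time'],'axis lab',((s['tool_pos'][:2]-[.58,.033])@L).round(4),s['tool_pos'][2],s['contact_force'].round(1))
R1=(285,180,340,235);A=np.array(a['pixels']).astype(int)
m=((A[...,0]>A[...,2]+12)&(A[...,0]>A[...,1]+2)&(A.max(2)>85)&(A.max(2)<250)).astype(np.uint8);z=np.zeros_like(m);z[180:235,285:330]=m[180:235,285:330]
z=cv2.morphologyEx(z,cv2.MORPH_CLOSE,np.ones((3,3)));n,l,st,_=cv2.connectedComponentsWithStats(z);m=(l==1+np.argmax(st[1:,4]))
for y in range(180,222,5): print(y,''.join('.#'[int(q)] for q in m[y,285:345]))
def cst(u): return np.abs(sil(a,np.r_[u[0],u[1],.045,u[3]*.05 if len(u)>3 else 0,0,u[2]])-m)[188:,:].sum()
for w0 in(.0,.3):
    u0=np.array([.585,0,w0])
    for k in range(2):
        r=minimize(cst,u0,method='Nelder-Mead',options=dict(initial_simplex=np.vstack([u0,u0+np.diag([.01,.01,.15])]),xatol=1e-4,fatol=.2));u0=r.x
    print(round(r.fun,1),'base lab',((r.x[:2]-T)@L).round(4),'yaw-.17',round(r.x[2]-.17,3))
print([round(cst(np.r_[r.x[:2],.17+q]),1) for q in(-.1,0,.1,.2,.3)])
E
python3 up.py old; python3 up.py
```

```text
30.975 axis lab [-0.0048 -0.0838] 0.05811766692121352 [ 1.1 -0.7  0.8]
180 .........................##############.....................
185 .........................##############.....................
190 .........................###############....................
195 .........................##############.....................
200 .........................############.......................
205 .........................###########........................
210 ............................................................
215 ............................................................
220 ............................................................
22.8 base lab [-0.0004 -0.0608] yaw-.17 0.301
25.2 base lab [ 0.0005 -0.0581] yaw-.17 0.4
[np.float32(69.4), np.float32(52.8), np.float32(38.6), np.float32(33.6), np.float32(30.1)]
30.975 axis lab [-0.0048 -0.0838] 0.05811766692121352 [ 1.1 -0.7  0.8]
180 .....................###############........................
185 ....................###################.....................
190 ....................###############.........................
195 ....................###############.........................
200 ....................###############.........................
205 ....................###############.........................
210 ....................############............................
215 .......................#####................................
220 ............................................................
21.6 base lab [-0.0004 -0.0172] yaw-.17 0.252
21.7 base lab [-0.0003 -0.0177] yaw-.17 0.252
[np.float32(81.3), np.float32(60.8), np.float32(41.4), np.float32(25.8), np.float32(28.2)]
```

Emit:
step_arm --motion '[[[-0.07,0,0],0],[[-0.14,0,0],0],[[-0.19,0,0],0],[[-0.19,0,0],0]]'

```text
time: 31.52
tool_pos: [0.5876, -0.0394, 0.0582]
tool_rot: [3.141, 0.0, -1.4]
contact_force: [0.9, -3.6, -0.4]
opening: 0.0505
grip_force: 0.2
```

Emit:
step_arm --motion '[[[0.03,0,0],0],[[0.03,0,-0.17],0],[[-0.03,0,-0.17],0],[[-0.06,0,-0.17],0],[[-0.06,0,-0.17],0]]'

```text
time: 32.15
tool_pos: [0.5878, -0.0369, 0.0693]
tool_rot: [-3.14, -0.002, -1.4]
contact_force: [1.8, -4.4, 2.5]
opening: 0.0504
grip_force: 0.0
```

```bash
python3 up.py
```

```text
32.15 axis lab [-0.0041 -0.0702] 0.06927770386858532 [ 1.8 -4.4  2.5]
180 ...................###........####..........................
185 ...................##################.......................
190 ..................################..........................
195 ..................################..........................
200 ..................################..........................
205 ..................################..........................
210 ..................##############............................
215 ...................##########...............................
220 ............................................................
18.8 base lab [ 0.0006 -0.006 ] yaw-.17 0.175
18.8 base lab [ 0.0005 -0.006 ] yaw-.17 0.174
[np.float32(74.9), np.float32(50.3), np.float32(30.8), np.float32(19.4), np.float32(45.4)]
```

Emit:
step_arm --motion '[[[-0.04,0,0],0],[[-0.08,0,0],0],[[-0.09,0,0],0],[[-0.09,0,0],0]]'

```text
time: 32.7
tool_pos: [0.5869, -0.0318, 0.0693]
tool_rot: [-3.14, -0.002, -1.4]
contact_force: [1.1, -6.2, 4.5]
opening: 0.0504
grip_force: 0.0
```

```bash
python3 up.py
```

```text
32.7 axis lab [-0.0042 -0.0651] 0.06933007155002047 [ 1.1 -6.2  4.5]
180 .............................####...........................
185 ..................################..........................
190 .................################...........................
195 ..................###############...........................
200 ..................###############...........................
205 ..................###############...........................
210 ..................##############............................
215 ...................##########...............................
220 ............................................................
24.9 base lab [ 0.0025 -0.0056] yaw-.17 0.236
24.6 base lab [ 0.0024 -0.0054] yaw-.17 0.231
[np.float32(91.3), np.float32(65.2), np.float32(44.8), np.float32(29.7), np.float32(25.9)]
```

Emit:
step_arm --motion '[[[0.2,0,0],0],[[0.8,0,0],0],[[1.5,0,0],0],[[1.6,0.5,-0.8],0],[[1.6,1.2,-1.7],0],[[1.6,2.0,-2.6],0],[[1.5,2.7,-3.4],0],[[1.4,3.2,-4.0],0]]'

```text
time: 33.75
tool_pos: [0.4107, -0.1463, 0.3083]
tool_rot: [3.141, 0.001, -1.4]
contact_force: [1.3, -0.6, -0.3]
opening: 0.0508
grip_force: 0.0
```

```bash
cat > two.py <<'E'
from fit import *
s,a=snap('scene','v_sc');_,b=snap('side','v_si')
L=np.array([[np.cos(.17),-np.sin(.17)],[np.sin(.17),np.cos(.17)]]);T=np.array([.582,.0345])
print(s['time'],s['tool_pos'],s['tool_rot'][2],s['contact_force'].round(1))
def bm(c,R):
    A=np.array(c['pixels']).astype(int);m=((A[...,0]>A[...,2]+10)&(A[...,0]>A[...,1]+2)&(A.max(2)>80)).astype(np.uint8);z=np.zeros_like(m);x0,y0,x1,y1=R;z[y0:y1,x0:x1]=m[y0:y1,x0:x1]
    z=cv2.morphologyEx(z,cv2.MORPH_CLOSE,np.ones((3,3)));n,l,st,_=cv2.connectedComponentsWithStats(z);return l==1+np.argmax(st[1:,4])
R=[(285,180,335,230),(315,170,368,245)];ms=[bm(a,R[0]),bm(b,R[1])]
for m,(x0,y0,x1,y1) in zip(ms,R):
    for y in range(y0,y1,6): print(y,''.join('.#'[int(q)] for q in m[y,x0:x1]))
def cst(u,t=0):
    v=v6(np.r_[u[:2],u[3:5]*.1 if len(u)>3 else [0,0],u[2]]);return np.abs(sil(a,v)-ms[0])[188:].sum()+np.abs(sil(b,v)-ms[1])[185:].sum()
for u0 in(np.array([.582,.03,.1]),np.array([.582,.03,.3,0,0])):
    S=np.diag([.01,.01,.15,.5,.5][:len(u0)])
    for k in range(3):
        r=minimize(cst,u0,method='Nelder-Mead',options=dict(initial_simplex=np.vstack([u0,u0+S]),xatol=1e-4,fatol=.1,maxiter=300));u0=r.x
    print(round(r.fun,1),'base rel oval, lab',((r.x[:2]-T)@L).round(4),'yaw-.17',round(r.x[2]-.17,3),r.x[3:]*.1)
    print([round(float(cst(np.r_[r.x[:2],.17+q,r.x[3:]])),1) for q in(-.2,-.1,0,.1,.2)])
E
python3 two.py
```

```text
33.75 [ 0.41070237 -0.1463482   0.30825809] -1.4004535139417171 [ 1.3 -0.6 -0.3]
180 ......................#.......####................
186 ...................###############................
192 ..................################................
198 ...................##############.................
204 ..................################................
210 ..................###############.................
216 ....................########......................
222 ..................................................
228 ..................................................
170 .....................................................
176 .....................................................
182 ................###..................................
188 ..............#######...###..........................
194 ..............##################.....................
200 ..............##################.....................
206 ..............##################.....................
212 ..............##################.....................
218 ..............##################.....................
224 ................################.....................
230 ........................##...........................
236 .....................................................
242 .....................................................
207.2 base rel oval, lab [-0.0029  0.007 ] yaw-.17 -0.079 []
[239.2, 213.9, 224.9, 246.4, 270.1]
166.3 base rel oval, lab [-0.0021  0.0054] yaw-.17 -0.049 [ 0.0921278  -0.06134027]
[217.8, 173.6, 183.4, 201.9, 233.6]
```

Emit:
step_arm --motion '[[[-0.8,-0.3,0],-0.18],[[-1.6,-0.7,0],-0.36],[[-2.47,-1.37,0],-0.54],[[-2.47,-1.37,0],-0.72],[[-2.47,-1.37,0],-0.9],[[-2.47,-1.37,0],-1.08],[[-2.47,-1.37,0],-1.26],[[-2.47,-1.37,0],-1.44],[[-2.47,-1.37,0],-1.57],[[-2.47,-1.37,0],-1.57]]'

```text
time: 35.1
tool_pos: [0.4682, 0.0138, 0.3062]
tool_rot: [-3.141, 0.002, 0.169]
contact_force: [-0.2, -0.0, 1.3]
opening: 0.0505
grip_force: 0.0
```

Run:
```python
from fit import *
s,c=snap('wrist','w7');pickle.dump((s,c),open('w7.pkl','wb'))
print(s['time'],s['tool_pos'],s['tool_rot'],s['contact_force'])
L=np.array([[np.cos(.17),np.sin(.17)],[-np.sin(.17),np.cos(.17)]])
f=lambda x,y,z:proj(c,np.r_[np.array([.58,.033])+np.array([x,y])@L,z],s).round(1)
print('base ctr',f(0,0,.045),'cap top',f(0,0,.247),'body end +y,-y at .187',f(0,.0435,.187),f(0,-.0435,.187),'disc ends',f(0,.062,.045),f(0,-.062,.045),f(-.062,0,.045),'knob',f(.026,.158,.178))
A=np.array(c['pixels']).astype(int);m=((A[...,0]>A[...,2]+10)&(A[...,0]>A[...,1]+2)&(A.max(2)>80))
for y in range(0,400,7): print('%3d'%y,''.join('#' if m[y,x] else ('k' if A[y,x].max()<60 else ('g' if A[y,x,1]>A[y,x,0]+15 else ('w' if A[y,x].min()>150 else '.'))) for x in range(120,520,4)))
```

```text
35.1 [0.46819482 0.01375204 0.30622811] [-3.14084883e+00  1.63303834e-03  1.68729867e-01] [-0.16233499 -0.02708201  1.26266551]
base ctr [323.3  60.5] cap top [324.5  22.3] body end +y,-y at .187 [261.5  40.2] [386.3  40.1] disc ends [266.8  60.5] [379.8  60.4] [323.3 118.4] knob [98.4  1.9]
  0 k.........w.kkgwwwwwwwwwwwwwwww..##.g...kgggggggwwww.ggggggggggggggggggggwwwwwwwwwwwwwwwwwwwwwwwwww.
  7 kk........w.kkkgwwwwwwwwwwwwww..###.g...k.gggggggggggggggggwkgggggggggggwwwwwwwwwwwwwwwwwwwwwwwwwww.
 14 k.........wwgkkkkgwwwwwwwwww....##.gggggkwggggggggggggggggwwkgggggggggggwwwwwwwwwwwwwwwwwwwwwwwwwww.
 21 .ww......www.kkkkkggg.www....##...gggg##k.wggggggggggggggww..w.gggggggggwwwwwwwwwwwwwwwwwwwwwwwwwwww
 28 .....wwwwwww.kkkkkggggg.#..####..ggg.####kwwgkggggggggkk.wwk##w.ggggggggwwwwwwwwwwwwwwwwwwwwwwwwwwww
 35 ..k.wwwwwwww.kkkkkgggggggggggggggggg#####kkwwwgkkkkkkk.ww.k####wggggggggwwwwwwwwwwwwwwwwwwwwwwwwwwww
 42 ....wwwwwwwwwgkkkkkgggggggggggggggg.######kk.wwwwwwwwwww.k#####wwgggggggwwwwwwwwwwwwwwwwwwwwwwwwwwww
 49 ....wwwwwwwwwgkkkkkgggggggggggggggg.######.kkkk.wwwww.kk.######wwggg
[... 4582 characters left out ...]
kkkkkkkkkkkkkkkkkkkkkkkkkkkkkkkkkkkkkkkkkkkkkkkkkkkkkkkkkkkkkkkkkkkkkk
364 kkkkkkkkkkkkkkkkkkkkkkkkkkkkkkkkkkkkkkkkkkkkkkkkkkkkkkkkkkkkkkkkkkkkkkkkkkkkkkkkkkkkkkkkkkkkkkkkkkkk
371 kkkkkkkkkkkkkkkkkkkkkkkkkkkkkkkkkkkkkkkkkkkkkkkkkkkkkkkkkkkkkkkkkkkkkkkkkkkkkkkkkkkkkkkkkkkkkkkkkkkk
378 kkkkkkkkkkkkkkkkkkkkkkkkkkkkkkkkkkkkkkkkkkkkkkkkkkkkkkkkkkkkkkkkkkkkkkkkkkkkkkkkkkkkkkkkkkkkkkkkkkkk
385 kkkkkkkkkkkkkkkkkkkkkkkkkkkkkkkkkkkkkkkkkkkkkkkkkkkkkkkkkkkkkkkkkkkkkkkkkkkkkkkkkkkkkkkkkkkkkkkkkkkk
392 k.k.......................................................................kkkkkkkkkkkkkkkkkkkkkkkkkk
399 ............................................................................kkkkkkkkkkkkkkkkkkkkkkkk
```

```bash
cat > wfit.py <<'E'
from fit import *
def wsil(c,s,v):
    P=M@Ro.from_euler('xyz',[v[3],v[4],v[5]]).as_matrix().T+v[:3];p=np.array([proj(c,q,s) for q in P]);k=np.zeros((1600,2560),np.uint8)
    cv2.fillConvexPoly(k,cv2.convexHull(((p+.5)*4).astype(np.float32)).astype(np.int32),1);return cv2.resize(k.astype(np.float32),(640,400),interpolation=3)
def wfit(s,c,top=30,bot=110,Toff=(.0,.0014)):
    L=np.array([[np.cos(.17),np.sin(.17)],[-np.sin(.17),np.cos(.17)]]);T=np.array([.58,.033])+np.array(Toff)@L
    A=np.array(c['pixels']).astype(int);m=((A[...,0]>A[...,2]+10)&(A[...,0]>A[...,1]+2)&(A.max(2)>75)).astype(np.uint8)
    z=np.zeros_like(m);z[top:bot,240:400]=m[top:bot,240:400];n,l,st,_=cv2.connectedComponentsWithStats(z);z=(l==1+np.argmax(st[1:,4])).astype(np.uint8)
    q=cv2.convexHull(np.argwhere(z)[:,::-1].astype(np.int32));cv2.fillConvexPoly(z,q,1)
    for lean in(0,1):
        u0=np.r_[T,.17,[0]*lean]
        def V(u): return np.r_[u[:2],.045,(u[3]*.1 if lean else 0),0,u[2]]
        def cst(u): return np.abs(wsil(c,s,V(u))-z)[top+4:].sum()
        for k in range(2):
            r=minimize(cst,u0,method='Nelder-Mead',options=dict(initial_simplex=np.vstack([u0,u0+np.diag([.006,.006,.1,.4][:len(u0)])]),xatol=1e-4,fatol=.2,maxiter=250));u0=r.x
        print(z.sum(),round(r.fun,1),'lab',((r.x[:2]-T)@L.T).round(4),'dyaw',round(r.x[2]-.17,3),r.x[3:]*.1)
if __name__=='__main__':
    s,c=pickle.load(open('w7.pkl','rb'));wfit(s,c)
E
python3 wfit.py
```

```text
5590 251.2 lab [-0.0019  0.0039] dyaw -0.005 []
5590 249.1 lab [-0.0017  0.0033] dyaw 0.009 [-0.00147013]
```

Emit:
step_arm --motion '[[[0.3,-0.9,0],0],[[0.8,-1.8,0],0],[[1.6,-2.62,0.2],0],[[2.06,-2.62,0.43],0],[[2.06,-2.62,0.43],0],[[2.06,-2.62,0.43],0]]' --hand 90 --squeeze 20

```text
time: 35.9
tool_pos: [0.5631, 0.1891, 0.2811]
tool_rot: [3.141, 0.001, 0.168]
contact_force: [0.4, -0.3, 1.2]
opening: 0.0595
grip_force: 0.0
```

```bash
cat > knob.py <<'E'
from h import *
s,c=snap('wrist','kn')
T=np.array([.5798,.0344]);L=np.array([[np.cos(.17),np.sin(.17)],[-np.sin(.17),np.cos(.17)]])
def W(x,y,z): return np.r_[T+np.array([x,y])@L,z]
def knob(f,a): return W(-.010+.15*np.sin(f),.2+.15*np.cos(f)*np.sin(a),.04+.15*np.cos(f)*np.cos(a))
print(s['time'],s['tool_pos'],s['tool_rot'][2],'tool lab',((s['tool_pos'][:2]-T)@L.T).round(4),s['contact_force'].round(1))
if __name__=='__main__':
    for f in(.2,.254,.3): print(f,knob(f,-.298),proj(c,knob(f,-.298),s).round(1))
    A=np.array(c['pixels']).astype(int)
    m=((A[...,0]>120)&(A[...,0]>A[...,1]+70)&(A[...,0]>A[...,2]+70)).astype(np.uint8);n,l,st,ct=cv2.connectedComponentsWithStats(m)
    print('red',[(st[i].tolist(),ct[i].round(1).tolist()) for i in range(1,n) if st[i][4]>15])
    m=((A[...,1]>A[...,0]+60)&(A[...,1]>150)).astype(np.uint8);n,l,st,ct=cv2.connectedComponentsWithStats(m);print('green',[(st[i].tolist(),ct[i].round(1).tolist()) for i in range(1,n) if st[i][4]>15])
    for y in range(100,340,8): print('%3d'%y,''.join('k' if A[y,x].max()<60 else ('g' if A[y,x,1]>A[y,x,0]+15 else ('w' if A[y,x].min()>150 else ('r' if A[y,x,0]>A[y,x,1]+70 else '.'))) for x in range(180,470,4)))
E
python3 knob.py
```

```text
35.9 [0.5631075  0.18914512 0.28108257] 0.168267710528482 tool lab [0.0097 0.1553] [ 0.4 -0.3  1.2]
0.2 [0.572781   0.1923256  0.18053061] [321.9 190.3]
0.254 [0.58046794 0.19418811 0.17878822] [321.2 179.2]
0.3 [0.58691494 0.19585686 0.17698459] [320.4 169.8]
red [([318, 170, 20, 21, 324], [327.5, 180.1]), ([364, 239, 19, 21, 326], [373.3, 248.8])]
green [([209, 78, 9, 54, 254], [212.8, 104.4]), ([393, 79, 16, 13, 87], [401.4, 83.3]), ([425, 79, 12, 3, 29], [430.1, 80.0]), ([15, 88, 85, 19, 1062], [55.3, 97.0]), ([468, 103, 10, 5, 31], [471.3, 104.5]), ([468, 104, 76, 74, 2431], [517.5, 129.6]), ([339, 146, 142, 109, 6172], [386.1, 206.9])]
100 wwwwwwwgggggggggggggggggggggggggggggggggg..wwwwwwwwwwwwwwww....ggggg.gggg
108 wwwwwwwgggggggggggggggggggggggggggggggggg.wwwwwwww..wwwwwwww...........wg
116 wwwwwwwggggggggggggggggggggggggggggggggg..wwwwww.wwww.wwwwww..........ww.
124 wwwwwwwwgggggggggggggggggggggggggggggggg..wwwww..wwww.wwwwww..........ww.
132 wwwwwwwwggggggggggggggggggggggggggggggggg.wwwwwww....wwwwwwg..........w.k
140 wwwwwwww....................wwwwwwwwwwwwgg.wwwwwwwwwwwww
[... 1189 characters left out ...]
68 kkkk.............kkkk.wwwwwwwwwwwwwwwwwwwwwwwwwwwwwkkkkk........k...kkkkk
276 kkk.............kkkkk.wwwwwwwwwwwwwwwwwwwwwwwwwwwwwkkkkkk............kkkk
284 kkk..................................................................kkkk
292 kkk...................................................................kkk
300 kk....................................................................kkk
308 kk....................................................................kkk
316 kkk....kk......kkkwwwwwwwwwwwwwwwwwwwwwwwwwwwwwwwwwwww.kk......kk....kkkk
324 kkkk.kkkkk.....kkwwwwwwwwwwwwwwwwwwwwwwwwwwwwwwwwwwwwwwkk.....kkkkk.kkkkk
332 kkkkkkkkkk.....wwwwwwwwwwwwwwwwww....wwwwwww...wwwwwwwwww.....kkkkkkkkkkk
```

```bash
sed -i "s/^s,c=snap('wrist','kn')/s=robot.observe();c=dict(T_tool_cam=np.array([[0.0004,0.9589,0.2837,0.0761],[1.0,-0.0001,-0.0012,-0.0015],[-0.0012,0.2837,-0.9589,-0.1398],[0,0,0,1.0]]),intrinsics=np.array([[340.6771,0,322.4519],[0,340.6771,197.3369],[0,0,1]]))/" knob.py
python3 - <<'E'
from knob import *
for f in(.22,.24,.26,.28):
    p=W(-.01,.2,.04)+(knob(f,-.298)-W(-.01,.2,.04))*.168/.15;print(f,proj(c,p,s).round(1))
print('slot ctr',proj(c,W(-.01,.2,.108),s).round(1),'leg L',proj(c,W(-.01,.2+.068*np.tan(.298),.108),s).round(1),'fwd end',proj(c,W(-.01+.068*.4,.2+.068*np.tan(.298),.108),s),'gearbox x-front edge/left',proj(c,W(-.071,.14,.108),s),proj(c,W(.051,.26,.108),s))
im=cv2.imread('pics/kn.png');
for y in range(140,262,5): print(y,' '.join('%3d'%v for v in im[y,236:345:4].max(1)))
k=knob(.25,-.298);print(k);to(k[0],k[1],k[2]-.002,.17)
E
```

```text
35.95 [0.56309752 0.18899084 0.28173048] 0.16824296436302966 tool lab [0.0097 0.1552] [-0.5  0.1  0.2]
0.22 [329. 187.]
0.24 [328.7 182. ]
0.26 [328.3 177.1]
0.28 [328.  172.2]
slot ctr [277.  200.4] leg L [255.3 200.5] fwd end [253.65532727 172.79393389] gearbox x-front edge/left [338.61324717 257.93198078] [208.54962312 136.5343559 ]
140 155 155 154 155 155 156 156 157 156 156 156 157 157 156 157 158 159 158 160 159 158 160 160 160 162 185 122 106
145 153 155 156 155 154 155 154 155 154 157 157 157 157 157 157 159 158 159 159 158 156 105 138 159 161 160 122 107
150 155 150 138 134 150 153 154 153 152 154 154 179 197 221 226 180 155 155 153 153 137  78  92 154 153 220 119 108
155 155 142 134 135 136 154 153 153 153 152 151 153 152 154 152 154 154 154 154 155 146 134 147 152 155 155 114 104
160 154 151 139 136 149 153 153 152 153 189 229 208 230 230 200 228 232 157  76  24  21  25  20  23  55 192 116 107
165 157 157 154 155 149 149 150 155 161 194 240 239 240 238 236 237 184  34  23  24  22  27  27  25  25  25  73 107
170 151 152 150 141  72  29  56 234 235 236 237 238 238 213  33  3
[... 1557 characters left out ...]

240 133 118 114 117 115  86  23 131 148 148 149 149 149 150 149 151 150 151 148 150 148 137 146 150 151 148 159 160
245 114 114 114 115 111  30  22 127 149 148 148 149 146 147 148 146 146 148 145 146 134  77  92 147 148 145 159 159
250 115 116 114 116  73  21  17 107 146 146 146 146 147 145 147 145 145 145 145 146 145 137 144 146 147 145 162 160
255 113 115 115 105  25  21  17 102 154 153 153 153 151 154 152 153 153 151 152 152 152 151 152 151 151 168 169 169
260 115 116 113  57  22  20  20 106 171 171 173 172 176 178 178 175 174 173 174 171 173 176 175 176 176 237 242 241
[0.5799027  0.19404651 0.17893123]
shift [ 0.29  -0.036  1.747] spin -0.002 rows 1.7001349979840934 0.00939591249716723
```

Emit:
step_arm --motion '[[[0.29,-0.01,0.3],0],[[0.29,-0.01,1.1],0],[[0.29,-0.01,1.6],0],[[0.29,-0.01,1.75],0],[[0.29,-0.01,1.75],0]]'

```text
time: 36.58
tool_pos: [0.5808, 0.1927, 0.1774]
tool_rot: [3.142, -0.001, 0.169]
contact_force: [-0.2, -0.3, 0.9]
opening: 0.0592
grip_force: 0.0
```

Emit:
step_arm --motion '[[[0,0,0],0],[[0,0,0],0],[[0,0,0],0],[[0,0,0],0]]' --hand 255 --squeeze 20

```text
time: 37.08
tool_pos: [0.581, 0.1932, 0.177]
tool_rot: [3.142, -0.002, 0.17]
contact_force: [0.2, 0.5, 3.4]
opening: 0.0351
grip_force: 20.0
```

Run:
```python
from knob import *
a=.298
p0=knob(.25,-a)
R=np.array([[np.cos(.17),np.sin(.17)],[np.sin(.17),-np.cos(.17)]])
for f,q in[(.17,-a),(.085,-a),(0,-a),(0,-.15),(0,0),(0,.15),(0,a),(.1,a),(.2,a),(.3,a),(.38,a)]:
    d=knob(f,q)-p0;print(f,q,(np.r_[R@d[:2],-d[2]]/.06).round(3))
```

```text
37.075 [0.5810475  0.19316993 0.17697688] 0.16983849176784993 tool lab [0.0281 0.1563] [0.2 0.5 3.4]
0.17 -0.298 [-0.196  0.012 -0.04 ]
0.085 -0.298 [-0.406  0.02  -0.066]
0 -0.298 [-0.619  0.023 -0.074]
0 -0.15 [-0.619 -0.338 -0.156]
0 0 [-0.619 -0.711 -0.184]
0 0.15 [-0.619 -1.085 -0.156]
0 0.298 [-0.619 -1.445 -0.074]
0.1 0.298 [-0.369 -1.442 -0.062]
0.2 0.298 [-0.122 -1.431 -0.027]
0.3 0.298 [ 0.12  -1.412  0.032]
0.38 0.298 [ 0.309 -1.393  0.096]
```

Emit:
step_arm --motion '[[[-0.1,0.01,-0.02],0],[[-0.2,0.01,-0.04],0],[[-0.3,0.02,-0.05],0],[[-0.41,0.02,-0.065],0],[[-0.52,0.02,-0.07],0],[[-0.62,0.02,-0.075],0],[[-0.62,0.02,-0.075],0]]'

```text
time: 37.95
tool_pos: [0.5434, 0.1854, 0.1806]
tool_rot: [3.141, 0.001, 0.17]
contact_force: [0.8, -1.4, 2.3]
opening: 0.0345
grip_force: 20.0
```

Emit:
step_arm --motion '[[[0,-0.06,0],0],[[0,-0.12,-0.02],0],[[0,-0.2,-0.04],0],[[0,-0.2,-0.04],0]]'

```text
time: 38.45
tool_pos: [0.5422, 0.1963, 0.1833]
tool_rot: [3.139, 0.001, 0.17]
contact_force: [0.9, -5.4, 5.2]
opening: 0.0349
grip_force: 20.0
```

Emit:
step_arm --motion '[[[0,-0.1,-0.03],0],[[0,-0.2,-0.06],0],[[0,-0.2,-0.06],0]]'

```text
time: 38.83
tool_pos: [0.5401, 0.2084, 0.1868]
tool_rot: [3.139, 0.001, 0.17]
contact_force: [1.1, -5.2, 6.0]
opening: 0.0351
grip_force: 20.0
```

Emit:
step_arm --motion '[[[0,-0.13,-0.03],0],[[0,-0.27,-0.06],0],[[0,-0.4,-0.06],0],[[0,-0.54,-0.05],0],[[0,-0.67,-0.03],0],[[0,-0.81,0],0],[[0,-0.95,0.03],0],[[0,-1.05,0.06],0],[[0,-1.05,0.06],0]]'

```text
time: 39.95
tool_pos: [0.5294, 0.272, 0.183]
tool_rot: [-3.141, -0.0, 0.17]
contact_force: [1.5, -1.3, 2.5]
opening: 0.035
grip_force: 20.0
```

```bash
python3 -c "
from knob import *
print(s['opening'])"
```

```text
39.95 [0.52939686 0.27198396 0.182983  ] 0.1703945376019762 tool lab [-0.0095  0.2427] [ 1.5 -1.3  2.5]
0.0349612393468425
```

Emit:
step_arm --motion '[[[0.1,0,0],0],[[0.22,0,0.01],0],[[0.34,0.01,0.03],0],[[0.46,0.01,0.05],0],[[0.58,0.02,0.08],0],[[0.7,0.03,0.11],0],[[0.8,0.04,0.14],0],[[0.88,0.05,0.16],0],[[0.93,0.05,0.17],0],[[0.93,0.05,0.17],0]]'

```text
time: 41.2
tool_pos: [0.5846, 0.2786, 0.173]
tool_rot: [-3.14, 0.001, 0.17]
contact_force: [-3.3, -0.5, 6.3]
opening: 0.035
grip_force: 20.0
```

```bash
python3 -c "
from knob import *
print(s['opening'])"
```

```text
41.2 [0.5845923  0.27860512 0.17303953] 0.16969495901807696 tool lab [0.046  0.2399] [-3.3 -0.5  6.3]
0.03499988375082021
```

Emit:
step_arm --motion '[[[0.05,0,0.01],0],[[0.08,0,0.01],0],[[0.08,0,0.01],0]]'

```text
time: 41.58
tool_pos: [0.5871, 0.279, 0.1721]
tool_rot: [-3.14, 0.007, 0.17]
contact_force: [-11.1, -1.7, 9.6]
opening: 0.0348
grip_force: 20.0
```

Emit:
step_arm --motion '[[[-0.05,0,0],0],[[-0.05,0,0],0]]'

```text
time: 41.82
tool_pos: [0.5861, 0.2788, 0.1724]
tool_rot: [-3.14, 0.001, 0.17]
contact_force: [-4.1, -0.0, 5.5]
opening: 0.0347
grip_force: 20.0
```

Emit:
step_arm --motion '[[[0,0,0],0],[[0,0,0],0],[[0,0,0],0],[[0,0,-0.6],0],[[0,0,-1.4],0],[[-1,0,-2.2],0],[[-2,0.5,-2.2],0],[[-3,1.5,-2.2],0],[[-3,2.5,-2.2],0],[[-3,3.4,-2.2],0]]' --hand 80

```text
time: 43.08
tool_pos: [0.4416, 0.0622, 0.305]
tool_rot: [3.141, -0.002, 0.171]
contact_force: [1.8, 0.1, -0.2]
opening: 0.0628
grip_force: 0.0
```

Emit:
step_arm --motion '[[[0,0.65,0.2],0],[[0,0.65,0.2],0]]'

```text
time: 43.32
tool_pos: [0.4492, 0.0228, 0.2917]
tool_rot: [-3.142, 0.001, 0.165]
contact_force: [0.8, 0.8, -0.3]
opening: 0.0627
grip_force: 0.0
```

Run:
```python
from wfit import *
s,c=snap('wrist','w8');pickle.dump((s,c),open('w8.pkl','wb'));print(s['time'],s['tool_pos'],s['tool_rot'],s['contact_force'])
A=np.array(c['pixels']).astype(int);m=((A[...,0]>A[...,2]+10)&(A[...,0]>A[...,1]+2)&(A.max(2)>80))
for y in range(0,170,7): print('%3d'%y,''.join('#' if m[y,x] else ('k' if A[y,x].max()<60 else ('g' if A[y,x,1]>A[y,x,0]+15 else ('w' if A[y,x].min()>150 else '.'))) for x in range(60,480,4)))
wfit(s,c)
```

```text
43.325 [0.44915783 0.02276479 0.29167134] [-3.14157367e+00  1.25293638e-03  1.65450482e-01] [ 0.77180727  0.83386899 -0.2603465 ]
  0 .....wwwwwwwwwwwwwwwwwwwwwww.kkkkkggg........###.#.ggg#######.kkk.wwwww.wwwwwwkk###.gggggggwwwwwwwwwwwwww
  7 w......wwwwwww.kkk.wwwwwwwww.kkkkkggggg.##..####..gggg########kkkkkk.wwwww..kk.#####gggggggwwwwwwwwwwwwww
 14 www....wwwwwww.kkk.wwwwwwwww.kkkkkkggggggg.....ggggggg#########kkkkkkkkkkkkk########gggggggwwwwwwwwwwwwww
 21 www.g..wwwwwwww.kkkwwwwwwwww.gkkkkkggggggggggggggggggg##########.kkkkkkkkk.###w#####gggggggwwwwwwwwwwwwww
 28 www.....wwwwwww.kkkwwwwwwwwwwgkkkkkgggggggggggggggggg.#############kkkkk###########.ggggggwwwwwwwwwwwwwww
 35 wwww..wwwwwww....kk.wwwwwwwww.kkkkkgggggggggggggggggg..############################.ggggggwwwwwwwwwwwwwww
 42 wwww.g..............wwwwwwwww.kkkkkgggggggggggggggggg.w.##########################w.ggggggwwwwwwwwwwwwwww
 49 wwww...w.kkkkkkkkk..wwwwwwwww.kkkkkgggggggggggggggggg.wk.#######################..wgggggggwwwwwwwwwwwwwww
 56 wwwww....wwwwwww.kkkwwwwwwwww.kkkkkggggggggggggggggggg..k.####################.kkwwggg
[... 1183 characters left out ...]
ggggggggggggggggggggggggggggggwwwwwwwwwwwwwwww
140 wwwwwwwwgggggggggggggggggggggggggggggggggggggg###gggggggggggggggggggggggggggggggggggggggwwwwwwwwwwwwwwwww
147 wwwwwwwwwwwwwwwwwwwwwwwwwwwwwwwwwwwwwwwwwwwwwwwwwwwwwwwwwwwwwwwwwwwwwwwwwwwwwwwwwwwwwwwwwwwwwwwwwwwwwwwww
154 wwwwwwwwwwwwwwwwwwwwwwwwwwwwwwwwwwwwwwwwwwwwwwwwwwwwwwwwwwwwwwwwwwwwwwwwwwwwwwwwwwwwwwwwwwwwwwwwwwwwwwwww
161 wwwwwwwwwwwwwwwwwwwwwwwwwwwwwwwwwwwwwwwwwwwwwwwwwwwwwwwwwwwwwwwwwwwwwwwwwwwwwwwwwwwwwwwwwwwwwwwwwwwwwwwww
168 wwwwwwwwwwwwwwwwwwwwwwwwwwwwwwwwwwwwwwwwwwwwwwwwwwwwwwwwwwwwwwwwwwwwwwwwwwwwwwwwwwwwwwwwwwwwwwwwwwwwwwwww
3513 92.3 lab [-0.0019  0.0058] dyaw -0.063 []
3513 94.4 lab [-0.0018  0.0059] dyaw -0.055 [0.00461738]
```

Run:
```python
from knob import *
for n in('scene','side'):
    _,c=snap(n,'f_'+n);A=np.array(c['pixels']).astype(int)
    m=((A[...,0]>110)&(A[...,0]>A[...,1]+70)&(A[...,0]>A[...,2]+70)).astype(np.uint8);k,l,st,ct=cv2.connectedComponentsWithStats(m)
    piv=W(-.01,.2,.04)
    print(n,'pred',[(f,proj(c,piv+(knob(f,.298)-piv)*.168/.15).round(1).tolist()) for f in(.3,.38)],[ct[i].round(1).tolist() for i in range(1,k) if st[i][4]>3 and 250<ct[i][0]<350 and 140<ct[i][1]<260])
    # pad: dark rubber column profile near pad position, up z=.262 vs down z=.247
    print('pad up/down',proj(c,W(-.02,0,.262)).round(1),proj(c,W(-.02,0,.247)).round(1))
    x,y=proj(c,W(-.0,0,.262)).astype(int);print('before');B=cv2.imread('pics/v_%s.png'%('sc' if n=='scene' else 'si'))
    for q in range(y-16,y+14,2): print(q,' '.join('%3d'%v for v in B[q,x-8:x+9:2].max(1)),' | ',' '.join('%3d'%v for v in A[q,x-8:x+9:2].max(1)))
s=robot.observe();print(s['time'],s['contact_force'],s['qvel'].round(3))
```

```text
43.375 [0.44919716 0.02412612 0.29208785] 0.1669112432179356 tool lab [-0.1305  0.012 ] [0.7 0.4 0.4]
scene pred [(0.3, [266.8, 229.6]), (0.38, [263.5, 228.9])] [[263.9, 228.2], [321.6, 234.1]]
pad up/down [315.7 169.7] [315.7 172.9]
before
152  80  79  80  80  80  79 118 162 140  |   82  80  79  78  80  80 118 162 142
154  89  81  79  80  80  80 124 178 159  |   88  80  80  78  79  79 124 180 159
156 179 118  86  93 105  91 112 130 151  |  194 131  86  79  79  79 113 133 150
158 128 133 130 127 166 117 117 125 143  |  203 203 191 118 109  86 109 125 146
160 121 123 104 121 116 121 103 119 123  |  198 206 204 149 165 102 110 119 124
162  81  82  73  82  97  81  88 118 103  |  133 151 152 104 103 113 111 120 103
164 193 131  85  72  75  76 111 118 110  |  128 128 120  99 106 121 115 118 109
166 207 158 123  87  80  99 203 119 118  |   85  99  78 110 116 106  94 119 117
168 208 106 146 148 151 178 198  88 121  |  170  85  72  73  74  77 111 115 121
170 204 133  79 138 168 132  69  96 119  |  204 105 125  90  86 108 178  87 119
172 200 199  81  45  50  46  46  84 114  |  202 138  79 120
[... 1051 characters left out ...]
134 186 230  |  232 235 226 105 118 126 104  95 121
173  67  55  78 234 219 210 218 197 186  |  231 235 219 111  89  93  85  93 122
175  43  64  81 126 173 192 158  87 209  |  233 231 156 174 126 125 144 167 173
177 104 155 158  72  37  42  46 171 234  |  230 216  47 134 170 170 150  96 207
179 141 163 104  34  21  18 101 237 239  |  204 160  20  26  45  48  65 174 235
181 132 158  59  21  18  27 154 238 239  |  205 134  27  16  15  23 155 239 238
183 141 154  57  18  17  19 172 237 238  |  177 197  66  15  20  30 174 238 237
185 154 161 101  53  35  75 214 238 237  |  206 228 121  49  37  74 214 236 238
43.475 [ 0.60561974  0.18938059 -0.45057082] [ 0.02  -0.003 -0.004 -0.    -0.001 -0.003]
```

```bash
python3 -c "
from cell import robot
print(robot.hand_in())"
```

```text
the job is handed in; nothing more can be done
None
```

The plain bottle stands upright on the turntable, about 2–6 mm off centre and turned about 3° at most, with the lever fully forward in the left-hand leg, the pad down on the cap and the arm clear. I handed it in at about 43 s. On the way it slipped from the gripper and fell onto the table, and I stood it back up; the spray bottle looked undisturbed just after the fall, but I made no final check of it, the tray, the gauge block or the glue tin.

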